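# Sort out two ratchet index dials and load the right one

### The arm

A 6-joint arm with a two-finger parallel gripper is mounted at the origin on a cart in front of the work surface, level with it; the furniture and walls round the work are solid. World frame = base frame: x ahead of the robot, y to its left, z up, the work surface at z = 0. Lengths are in m, angles in degrees, forces in N, time in s.
With the tool pointing down it reaches from about 0.275 to 1 m from the base axis. Payload 8.4 kg.
Tool frame: the origin (TCP) lies at the very end of the fingers, on their centre line; the grasp point (between the pads) lies 19 mm behind it; z points along the fingers, x is the direction in which the jaws open and shut, and the axes are right-handed (so a half turn about z gives the same grasp; the last joint's range is limited). The gripper opens to 85 mm and grips with 20 to 120 N. Pads are 22 mm wide; open, the fingers measure 114 mm over their backs; the gripper's body (76 mm by 85 mm) begins 54 mm behind the grasp point. The pads swing forward as they close: fully open they stand 13 mm farther back than shut.
Start: joints at [63.117, 20.225, 93.587, -0, 66.188, -0.138], TCP at [0.281, 0.558, 0.231] pointing down, gripper open.
Joint ranges: [-150.9, 150.9], [-52.94, 120.26], [3.33, 152.33], [-74.26, 254.26], [0, 154.13], [-172.89, 172.89]. Speed limits (degrees/s): [127.2, 127.2, 159.86, 180, 180, 180].

### API

Orientations are given as [roll, pitch, yaw] about the fixed x, y, z axes, in that order (R = Rz(yaw) Ry(pitch) Rx(roll)).
In Python, from bench import ctrl gives the robot as it stands.
- The arm moves only by the shell command python3 -m handwheel 'ROWS' [FORCE]. ROWS is JSON, a list of rows, each an object of numbers: "tx", "ty", "tz": the shift along the world's x, y, z in mm; "wx", "wy", "wz": the turn, a rotation vector about the world's x, y, z in degrees; "fingers": the opening, from 0 (shut) to 1 (fully open). In form: [{"tx": .., "ty": .., "tz": .., "wx": .., "wy": .., "wz": .., "fingers": ..}, ...]. A call has 1 to 10 rows; each row is the pose to reach, as a shift and turn from the pose commanded when the call began; what a row does not reach only later rows make up. A row lasts 1/8 s, in which the tool goes at most 62.5 mm and 10.7 degrees, less where a joint would pass 70% of its speed; a pose out of reach is approached as far as the arm can. A call with a gripper value outside its range is refused whole. The fingers move at their own pace and stop on an object; FORCE is the grip in N (left out, the last holds). Time passes only in rows, so rows that repeat a pose let the fingers close. It gives the time, the measured TCP pose, the force and the opening at its end, in the units of the state.
- ctrl.get_obs(): the state, without advancing time (a new reading comes with each control period).
- ctrl.snapshot(name): name is "scene" or "top" or "wrist"; returns a dict with "img" (384x512x3 uint8, blue, green, red), "intrinsics" (3x3 intrinsics, pixels), "position" and "attitude" of the camera in the world; the wrist camera has in their place "mount" (4x4, takes a point from camera to tool coordinates, whose origin is the TCP and whose axes are the tool frame's). Camera axes: x right, y up, looking along -z (the intrinsics and any distortion apply to the point x, -y, -z); pixel columns grow to the right and rows downward; lengths in m; the calibration is good to about 2 mm. A picture is of the moment at which its call begins: read the wrist's pose just before it. There is no depth.
- ctrl.hand_in(): hands the job in, once; it reports no verdict.
Trained networks look in a picture, given as the dict that the camera call returned (one of the last four; its "shot" number tells which), for a name from the list of things; names that differ only in an ending like _2 or _b are one class to them, and where a whole thing is asked for, a point or a joint stands for the part that bears it (a point fixed in the world has none). Each returns a list of dicts, best first, with "confidence" (0 to 1); they miss things now and then, are a little off and sometimes report something else, mostly with a low value. They report only what shows in the picture. A call takes as long as a camera call. They do not tell look-alikes from the thing itself.
- ctrl.recognise(picture, label): "xyz" ([x, y, z] in m, in the coordinates of the camera as it stood for that picture, good to about 4 mm: the middle of the surface that is visible of it).
- ctrl.pinpoint(picture, label): "xyz" ([x, y, z] in m, in the coordinates of the camera as it stood for that picture, good to about 4 mm: a listed point, or the origin of a listed thing).
The state is a dict: "time": time; "joint_pos": joint angles; "dq": joint speeds; "effort": joint torques, N m; "eef_pos": TCP position; "tool_rot": TCP orientation; "ft_force": force on the tool from outside, world axes, zero at the start; "torque": the same for the moment, N m; "gripper_width": finger opening in m.
Only numpy, scipy, OpenCV 4.12 (cv2) and the standard library are available. Lean on these libraries where they do the work, as an engineer would, in place of code of your own. Each camera call takes 0.05 s, during which the arm holds its last target.

### The job

Two look-alike index dials stand on the bench; each knob carries its dial along in one direction and spins loose in the other. Try each knob about a quarter turn both ways: into the dial that is carried clockwise (seen from above) put all the brass contact blocks, pins up, one to a pocket, through its open front, turning its knob to bring up empty pockets, and finish with an empty pocket squarely at the front and every block under the cover. The other dial has its freewheel fitted the wrong way round: leave it empty and lay the black cap flat and centred on top of its knob, and do not disturb the bench timer.

Things in the scene. Friction and masses are not known exactly. Their poses are not given: they have to be found in the camera images.
- unit_1: index dial unit, one of two look-alikes: grey round base 216 mm across, origin under its centre, z up, x pointing away from its open front, which faces the robot. A dial with 5 pockets turns on it. A fixed clear cover (42 to 45 mm above the bench, on three rim posts) lies over all but the dial's front and ends in a straight steel edge 36 mm in front of the axis. A dark tab marks the front's middle
- unit_1_front (a point): the loading place of unit 1: fixed point in the middle of its open front, 70 mm from the axis, at the height of the pocket floors (18 mm above the bench)
- dial_1 (a joint): angle of the dial of unit 1 in its base, rad, growing counter-clockwise seen from above; no end stops; it stays where it is left (about 0.05 N m of friction)
- knob_1 (a joint): angle of the knob of unit 1 relative to its dial, rad, counter-clockwise positive from above; 0 at the start. A ratchet freewheel (15 degree steps) joins them: one way the knob carries the dial (this angle stays) after up to 16 degrees of play, the other way it spins loose (this angle changes, the dial stays). Which way is which cannot be seen and differs between the units
- knob_1_top (a point): centre of the flat top of the black knob of unit 1, on the unit's axis, 80 mm above the bench. The knob is 28 mm tall (52 to 80 mm above the bench), 42 mm long along its x with rounded ends, with two flats 24 mm apart (facing its own +y and -y) to grip; a white line on top lies along +x. Below it is a collar 48 mm across, 47 to 51 mm above the bench
- dial_1_pocket0 (a point): middle of the floor of one of the five pockets of the dial of unit 1; turns with the dial, its x pointing to the axis (the other four lie at 72 degree steps about the axis). Each pocket is 34 mm square inside (sides radial and tangential), floor 18 mm above the bench, black rims 4 mm high and 2 mm thick; all centres 70 mm from the axis
- unit_2: index dial unit, one of two look-alikes: grey round base 216 mm across, origin under its centre, z up, x pointing away from its open front, which faces the robot. A dial with 5 pockets turns on it. A fixed clear cover (42 to 45 mm above the bench, on three rim posts) lies over all but the dial's front and ends in a straight steel edge 36 mm in front of the axis. A dark tab marks the front's middle
- unit_2_front (a point): the loading place of unit 2: fixed point in the middle of its open front, 70 mm from the axis, at the height of the pocket floors (18 mm above the bench)
- dial_2 (a joint): angle of the dial of unit 2 in its base, rad, growing counter-clockwise seen from above; no end stops; it stays where it is left (about 0.05 N m of friction)
- knob_2 (a joint): angle of the knob of unit 2 relative to its dial, rad, counter-clockwise positive from above; 0 at the start. A ratchet freewheel (15 degree steps) joins them: one way the knob carries the dial (this angle stays) after up to 16 degrees of play, the other way it spins loose (this angle changes, the dial stays). Which way is which cannot be seen and differs between the units
- knob_2_top (a point): centre of the flat top of the black knob of unit 2, on the unit's axis, 80 mm above the bench. The knob is 28 mm tall (52 to 80 mm above the bench), 42 mm long along its x with rounded ends, with two flats 24 mm apart (facing its own +y and -y) to grip; a white line on top lies along +x. Below it is a collar 48 mm across, 47 to 51 mm above the bench
- dial_2_pocket0 (a point): middle of the floor of one of the five pockets of the dial of unit 2; turns with the dial, its x pointing to the axis (the other four lie at 72 degree steps about the axis). Each pocket is 34 mm square inside (sides radial and tangential), floor 18 mm above the bench, black rims 4 mm high and 2 mm thick; all centres 70 mm from the axis
- block_1_mid (a point): centre (half-way up the solid body) of a brass contact block, body 18 mm (x) x 26 mm (y) x 11 mm high (z) with a row of thin pins standing 4 mm above it, 50 g; grip the body; not all four are there at every start
- block_2_mid (a point): centre (half-way up the solid body) of a brass contact block, body 18 mm (x) x 26 mm (y) x 11 mm high (z) with a row of thin pins standing 4 mm above it, 50 g; grip the body; not all four are there at every start
- block_3_mid (a point): centre (half-way up the solid body) of a brass contact block, body 18 mm (x) x 26 mm (y) x 11 mm high (z) with a row of thin pins standing 4 mm above it, 50 g; grip the body; not all four are there at every start
- block_4_mid (a point): centre (half-way up the solid body) of a brass contact block, body 18 mm (x) x 26 mm (y) x 11 mm high (z) with a row of thin pins standing 4 mm above it, 50 g; grip the body; not all four are there at every start
- cap_mid (a point): centre of the black round cap, 51 mm across, 10 mm high, flat on both faces, 30 g
- timer: bystander: bench timer 32 x 58 x 45 mm, origin under it
- loupe: bystander, fixed to the bench: black loupe 36 mm across, 36 mm high, origin under it
Not all that is in view belongs to the job. Leave any pink look-alike of the part that bears cap_mid alone.

How it is judged:
By the outcome, as a careful person would: the job done as asked, in the order asked, and still so for the second after the job is handed in, with the robot touching nothing.
Of block_1, block_2, block_3, block_4 only 3 to 4 are there at a start; the rules pass over those that are not, and their reading is None.
At some moment in a run one of cap may be knocked a few centimetres aside while the robot is not near it.
Once in a run the grip may slacken for a moment while it holds something.
It also fails if it takes over 210 s, if anything falls off the work surface, if the arm or the gripper's body presses on something with over 40 N, if the wrist force passes 120 N, or if a joint passes its speed limit or range.

## Working session

There is one attempt and no reset: what is moved stays moved. The work goes in short steps, Python scripts to look and compute and a shell command to move; the robot and the scene stay as the last step left them, time stands still between calls to the robot, and variables do not carry over. Pictures are saved under pics/ and viewed, and the job is handed in when it is done.

```bash
ls; mkdir -p pics
cat > h.py <<'E'
import numpy as np,cv2
from bench import ctrl
from scipy.spatial.transform import Rotation as R
def pose():
    o=ctrl.get_obs(); return o
def cam(p,o=None):
    if 'mount' in p:
        T=np.eye(4);T[:3,3]=o['eef_pos'];r=o['tool_rot'];T[:3,:3]=rot(r)
        return T@np.array(p['mount'])
    T=np.eye(4);T[:3,3]=p['position'];a=np.array(p['attitude'])
    T[:3,:3]=a if a.shape==(3,3) else rot(a)
    return T
def rot(r):
    r=np.array(r)
    if r.shape==(3,3):return r
    return R.from_euler('xyz',r,degrees=True).as_matrix()
def w(T,x): return (T@np.append(x,1))[:3]
def pix2z(p,T,u,v,z):
    K=np.array(p['intrinsics']);d=np.linalg.inv(K)@[u,v,1];d=np.array([d[0],-d[1],-d[2]])
    d=T[:3,:3]@d;c=T[:3,3];return c+d*(z-c[2])/d[2]
def proj(p,T,x):
    K=np.array(p['intrinsics']);c=np.linalg.inv(T)@np.append(x,1);q=K@[c[0],-c[1],-c[2]];return q[:2]/q[2]
E
python3 - <<'E'
from h import *
o=ctrl.get_obs();print(o)
for n in ['scene','top','wrist']:
    p=ctrl.snapshot(n);cv2.imwrite(f'pics/{n}0.png',p['img']);print(n,{k:v for k,v in p.items() if k!='img'})
    T=cam(p,o)
    for l in ['unit_1','knob_1_top','block_1_mid','cap_mid','timer','loupe','unit_1_front','dial_1_pocket0']:
        for d in ctrl.pinpoint(p,l): print(l,round(d['confidence'],2),w(T,d['xyz']).round(4),proj(p,T,w(T,d['xyz'])).round(0))
E
```

```text
pics
{'time': 0.0, 'joint_pos': array([ 6.31180367e+01,  2.02612667e+01,  9.36283254e+01,  1.46733017e-03,
        6.61886907e+01, -1.37203288e-01]), 'dq': array([-0.00672804,  0.02527253, -0.125457  ,  0.0394599 , -0.04666641,
        0.0017066 ]), 'effort': array([ 1.82539161e-04, -6.05255628e+01, -3.42054427e+01, -7.75833132e-05,
        9.64455830e-03, -4.45273224e-05]), 'eef_pos': array([0.28103715, 0.55772216, 0.23058059]), 'tool_rot': array([-1.79998471e+02,  7.82793962e-02,  6.32546477e+01]), 'ft_force': array([ 0.19704586, -0.23372388,  0.07382498]), 'torque': array([-0.00539223, -0.03974481,  0.01765463]), 'gripper_width': 0.08530315933361599}
scene {'intrinsics': array([[444.26649828,   0.        , 250.92068075],
       [  0.        , 444.26649828, 192.42016035],
       [  0.        ,   0.        ,   1.        ]]), 'position': array([-0.02108757, -0.78642331,  0.7864179 ]), 'attitude': array([ 52.26757347,  -1.12902416, -35.34513403]), 'shot': 1}
unit_1 0.74 [ 0.6122 -0.2942  0.0013] [339. 255.]
unit_1 0.74 [ 0.5966  0.2821 -0.0022] [211. 153.]
knob_1_top 0.67 [ 0.6118 -0.
[... 1497 characters left out ...]

unit_1_front 0.31 [ 0.4534 -0.0419  0.0006] [258. 219.]
dial_1_pocket0 0.92 [ 0.5481 -0.3177  0.0199] [346. 186.]
wrist {'intrinsics': array([[280.14526589,   0.        , 252.97441243],
       [  0.        , 280.14526589, 195.21040206],
       [  0.        ,   0.        ,   1.        ]]), 'mount': array([[ 9.99999744e-01, -3.75486279e-04,  6.08526350e-04,
        -9.49648042e-04],
       [-1.57915274e-04, -9.45985647e-01, -3.24208469e-01,
        -8.42102365e-02],
       [ 6.97393024e-04,  3.24208290e-01, -9.45985464e-01,
        -1.41334886e-01],
       [ 0.00000000e+00,  0.00000000e+00,  0.00000000e+00,
         1.00000000e+00]]), 'shot': 3}
cap_mid 0.52 [0.3888 0.1735 0.0045] [ 75. 325.]
```

View pics/scene0.png

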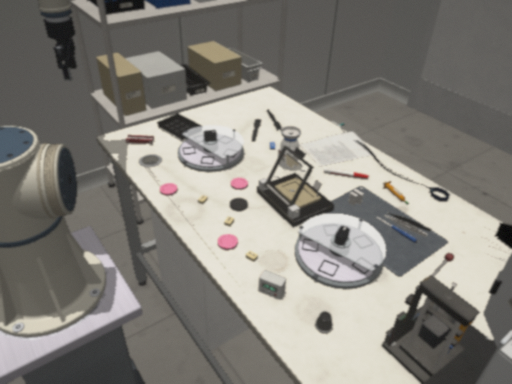

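View pics/top0.png

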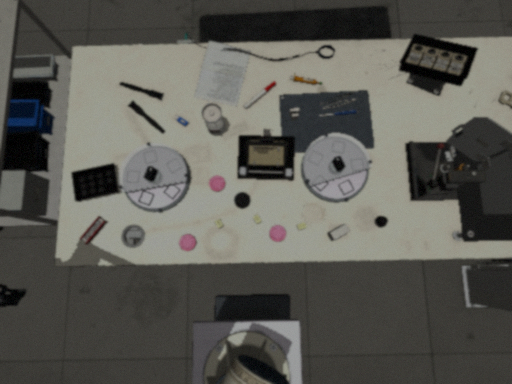

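View pics/wrist0.png

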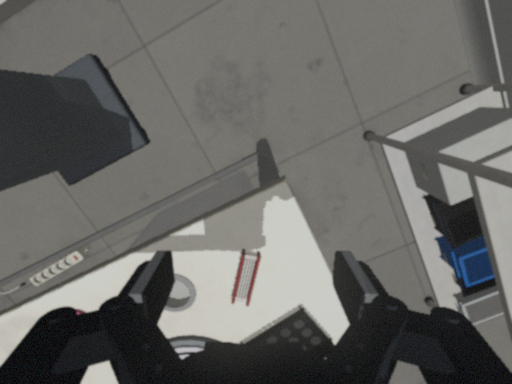

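Run:
```python
import cv2
a=cv2.imread('pics/top0.png')[95:255,110:400];cv2.imwrite('pics/c1.png',cv2.resize(a,None,fx=2.7,fy=2.7,interpolation=cv2.INTER_CUBIC))
a=cv2.imread('pics/scene0.png')[110:330,130:400];cv2.imwrite('pics/c2.png',cv2.resize(a,None,fx=2.7,fy=2.7,interpolation=cv2.INTER_CUBIC))
```

```text
(no output)
```

View pics/c1.png

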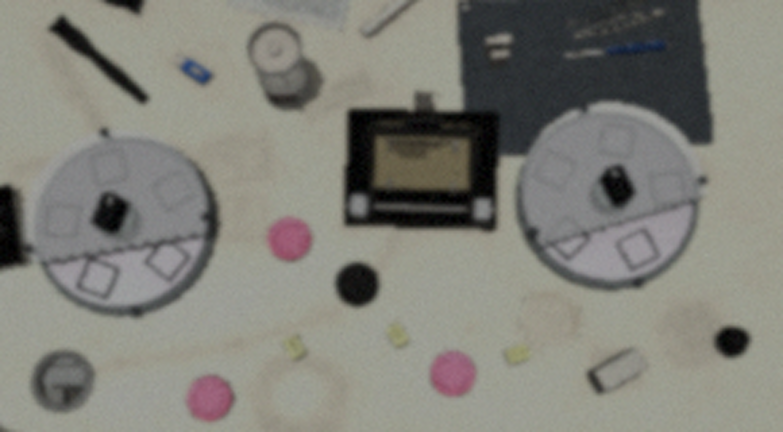

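View pics/c2.png

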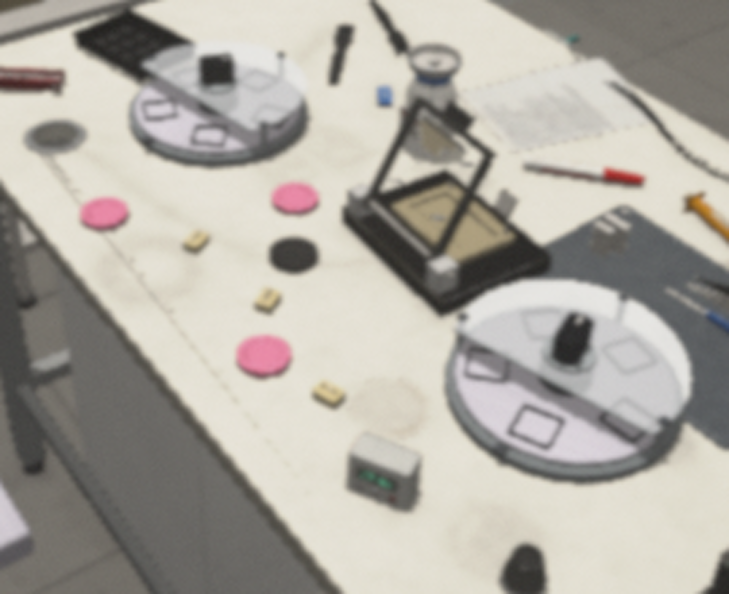

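```bash
cat > look.py <<'E'
import sys
from h import *
def look(name,labels=('unit_1','knob_1_top','unit_1_front','dial_1_pocket0','block_1_mid','cap_mid'),cams=('wrist',),crop=None):
    for n in cams:
        o=ctrl.get_obs();p=ctrl.snapshot(n);T=cam(p,o)
        cv2.imwrite(f'pics/{name}_{n}.png',p['img'])
        np.save(f'pics/{name}_{n}_T.npy',T);np.save(f'pics/{name}_{n}_K.npy',p['intrinsics'])
        for l in labels:
            for d in ctrl.pinpoint(p,l):
                if d['confidence']>.35: print(n,l,round(d['confidence'],2),w(T,d['xyz']).round(4),proj(p,T,w(T,d['xyz'])).round(0))
    print('t',o['time'],o['eef_pos'].round(4),o['tool_rot'].round(1),'F',o['ft_force'].round(1),'M',o['torque'].round(2),o['gripper_width'].round(4))
if __name__=='__main__':
    look(sys.argv[1],cams=sys.argv[2].split(',') if len(sys.argv)>2 else ('wrist',),labels=sys.argv[3].split(',') if len(sys.argv)>3 else ('unit_1','knob_1_top','unit_1_front','dial_1_pocket0','block_1_mid','cap_mid'))
E
python3 -m handwheel '[{"tx":50,"ty":-56,"tz":20,"wz":10},{"tx":100,"ty":-111,"tz":30,"wz":20},{"tx":150,"ty":-167,"tz":30,"wz":27},{"tx":200,"ty":-222,"tz":30,"wz":27},{"tx":240,"ty":-278,"tz":30,"wz":27},{"tx":240,"ty":-278,"tz":30,"wz":27},{"tx":240,"ty":-278,"tz":30,"wz":27}]'
python3 look.py a1
```

```text
wrist cap_mid 0.39 [0.3856 0.175  0.0022] [ 75. 322.]invalid input
Traceback (most recent call last):
  File "look.py", line 13, in <module>
    look(sys.argv[1],cams=sys.argv[2].split(',') if len(sys.argv)>2 else ('wrist',),labels=sys.argv[3].split(',') if len(sys.argv)>3 else ('unit_1','knob_1_top','unit_1_front','dial_1_pocket0','block_1_mid','cap_mid'))
    ~~~~^^^^^^^^^^^^^^^^^^^^^^^^^^^^^^^^^^^^^^^^^^^^^^^^^^^^^^^^^^^^^^^^^^^^^^^^^^^^^^^^^^^^^^^^^^^^^^^^^^^^^^^^^^^^^^^^^^^^^^^^^^^^^^^^^^^^^^^^^^^^^^^^^^^^^^^^^^^^^^^^^^^^^^^^^^^^^^^^^^^^^^^^^^^^^^^^^^^^^^^^^^^^^^^^^^
  File "look.py", line 11, in look
    print('t',o['time'],o['eef_pos'].round(4),o['tool_rot'].round(1),'F',o['ft_force'].round(1),'M',o['torque'].round(2),o['gripper_width'].round(4))
                                                                                                                         ^^^^^^^^^^^^^^^^^^^^^^^^
AttributeError: 'float' object has no attribute 'round'
```

View pics/a1_wrist.png

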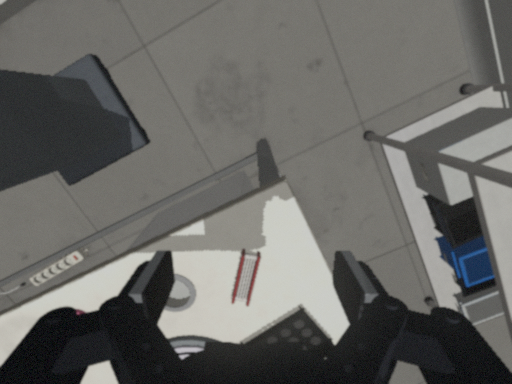

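```bash
sed -i "s/o\['gripper_width'\].round(4)/round(float(o['gripper_width']),4)/" look.py
python3 -m handwheel '[{"tx":60,"ty":-50,"tz":20,"wx":0,"wy":0,"wz":10,"fingers":1},{"tx":120,"ty":-90,"tz":40,"wx":0,"wy":0,"wz":20,"fingers":1},{"tx":170,"ty":-130,"tz":60,"wx":0,"wy":0,"wz":27,"fingers":1},{"tx":230,"ty":-170,"tz":60,"wx":0,"wy":0,"wz":27,"fingers":1},{"tx":280,"ty":-210,"tz":60,"wx":0,"wy":0,"wz":27,"fingers":1},{"tx":330,"ty":-250,"tz":60,"wx":0,"wy":0,"wz":27,"fingers":1},{"tx":350,"ty":-280,"tz":60,"wx":0,"wy":0,"wz":27,"fingers":1},{"tx":350,"ty":-280,"tz":60,"wx":0,"wy":0,"wz":27,"fingers":1},{"tx":350,"ty":-280,"tz":60,"wx":0,"wy":0,"wz":27,"fingers":1}]'
python3 look.py a2
```

```text
time: 2.82
eef_pos: [0.6316, 0.2774, 0.291]
tool_rot: [-180.0, -0.0, 90.1]
ft_force: [-0.5, -0.0, -0.4]
gripper_width: 0.0851
wrist unit_1 0.93 [ 0.5982  0.278  -0.002 ] [254. 135.]
wrist cap_mid 0.9 [0.5146 0.0063 0.0017] [62. 75.]
wrist cap_mid 0.66 [ 5.713e-01  8.460e-02 -1.000e-04] [124. 116.]
t 2.825 [0.6316 0.2774 0.291 ] [-180.    -0.    90.1] F [-0.5 -0.  -0.4] M [ 0.02  0.02 -0.05] 0.0851
```

View pics/a2_wrist.png

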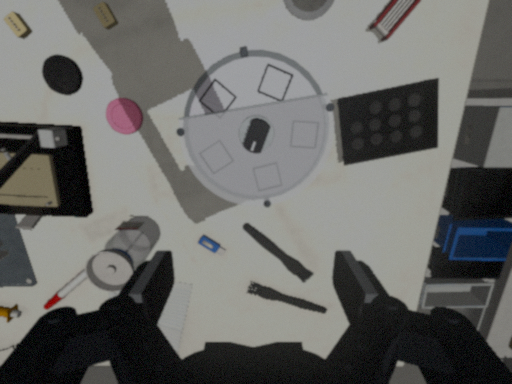

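```bash
cat > rect.py <<'E'
import sys
from h import *
# rectified: up=+x, left=+y ; px scale s mm
def rect(name,cx,cy,z,half=0.13,N=600,out=None):
    img=cv2.imread(f'pics/{name}.png');T=np.load(f'pics/{name}_T.npy');K=np.load(f'pics/{name}_K.npy')
    p={'intrinsics':K}
    dst=np.float32([[0,0],[N,0],[N,N],[0,N]])
    wp=[(cx+half,cy+half),(cx+half,cy-half),(cx-half,cy-half),(cx-half,cy+half)]
    src=np.float32([proj(p,T,np.array([a,b,z])) for a,b in wp])
    H=cv2.getPerspectiveTransform(src,dst)
    r=cv2.warpPerspective(img,H,(N,N),flags=cv2.INTER_CUBIC)
    cv2.imwrite(out or f'pics/{name}_r{int(z*1000)}.png',r);return r
if __name__=='__main__':
    a=sys.argv;z=[float(v) for v in a[2:5]]
    rect(a[1],*z,half=float(a[5]) if len(a)>5 else .13)
E
python3 rect.py a2_wrist .598 .278 .018; python3 rect.py a2_wrist .598 .278 .08 .05
```

```text
(no output)
```

View pics/a2_wrist_r18.png

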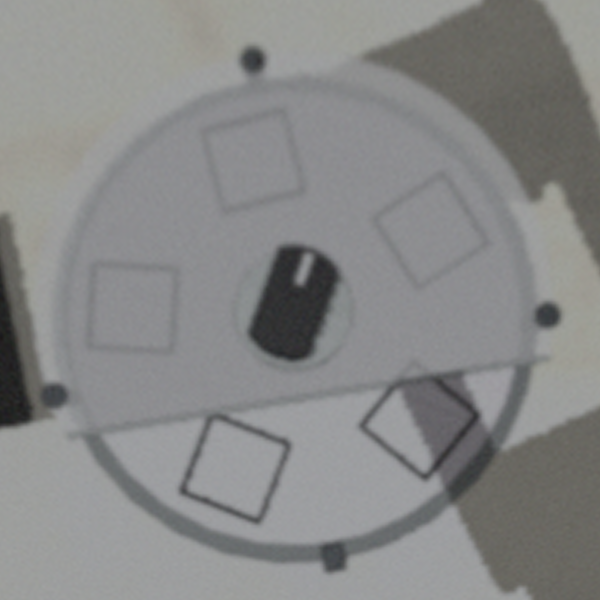

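View pics/a2_wrist_r80.png

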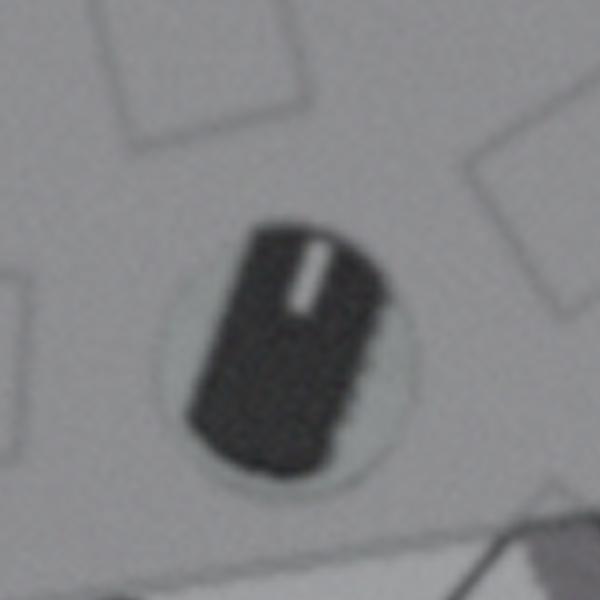

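```bash
python3 -m handwheel '[{"tx":-42,"ty":3,"tz":-60,"wx":0,"wy":0,"wz":-10,"fingers":0.7},{"tx":-42,"ty":3,"tz":-120,"wx":0,"wy":0,"wz":-17,"fingers":0.7},{"tx":-42,"ty":3,"tz":-175,"wx":0,"wy":0,"wz":-17,"fingers":0.7},{"tx":-42,"ty":3,"tz":-205,"wx":0,"wy":0,"wz":-17,"fingers":0.7},{"tx":-42,"ty":3,"tz":-225,"wx":0,"wy":0,"wz":-17,"fingers":0.7},{"tx":-42,"ty":3,"tz":-232,"wx":0,"wy":0,"wz":-17,"fingers":0.6},{"tx":-42,"ty":3,"tz":-232,"wx":0,"wy":0,"wz":-17,"fingers":0.5}]' 40
python3 look.py a3
```

```text
time: 4.05
eef_pos: [0.5897, 0.2815, 0.0599]
tool_rot: [180.0, -0.0, 73.3]
ft_force: [-0.5, -0.6, -0.3]
gripper_width: 0.0427
wrist unit_1 0.96 [ 0.5956  0.2811 -0.0013] [256. 220.]
wrist cap_mid 0.57 [0.5709 0.0855 0.0034] [ 16. 259.]
t 4.05 [0.5897 0.2815 0.0599] [180.   -0.   73.3] F [-0.5 -0.6 -0.3] M [ 0.04 -0.02 -0.01] 0.0427
```

View pics/a3_wrist.png

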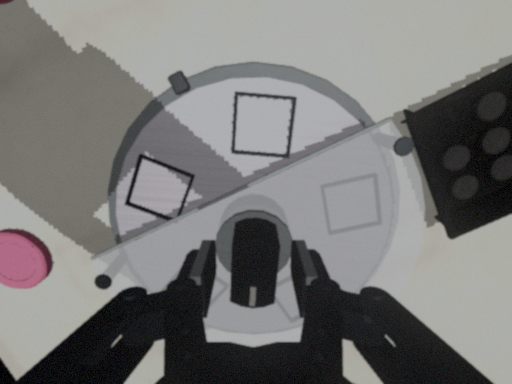

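```bash
python3 -m handwheel '[{"tx":0,"ty":0,"tz":0,"wx":0,"wy":0,"wz":0,"fingers":0},{"tx":0,"ty":0,"tz":0,"wx":0,"wy":0,"wz":0,"fingers":0},{"tx":0,"ty":0,"tz":0,"wx":0,"wy":0,"wz":0,"fingers":0},{"tx":0,"ty":0,"tz":0,"wx":0,"wy":0,"wz":0,"fingers":0}]' 40
python3 -m handwheel '[{"tx":0,"ty":0,"tz":0,"wx":0,"wy":0,"wz":-10,"fingers":0},{"tx":0,"ty":0,"tz":0,"wx":0,"wy":0,"wz":-20,"fingers":0},{"tx":0,"ty":0,"tz":0,"wx":0,"wy":0,"wz":-30,"fingers":0},{"tx":0,"ty":0,"tz":0,"wx":0,"wy":0,"wz":-40,"fingers":0},{"tx":0,"ty":0,"tz":0,"wx":0,"wy":0,"wz":-50,"fingers":0},{"tx":0,"ty":0,"tz":0,"wx":0,"wy":0,"wz":-60,"fingers":0},{"tx":0,"ty":0,"tz":0,"wx":0,"wy":0,"wz":-70,"fingers":0},{"tx":0,"ty":0,"tz":0,"wx":0,"wy":0,"wz":-80,"fingers":0},{"tx":0,"ty":0,"tz":0,"wx":0,"wy":0,"wz":-90,"fingers":0},{"tx":0,"ty":0,"tz":0,"wx":0,"wy":0,"wz":-90,"fingers":0}]' 40
python3 look.py a4
```

```text
time: 4.9
eef_pos: [0.5895, 0.2818, 0.0598]
tool_rot: [180.0, -0.1, 73.3]
ft_force: [-2.7, 4.6, 5.5]
gripper_width: 0.023
time: 6.15
eef_pos: [0.5922, 0.2834, 0.0599]
tool_rot: [-179.7, -0.3, -16.9]
ft_force: [8.1, 10.2, -4.1]
gripper_width: 0.0232
wrist unit_1 0.79 [ 0.595   0.2813 -0.0029] [258. 212.]
t 6.15 [0.5922 0.2834 0.0599] [-179.7   -0.3  -16.9] F [ 8.1 10.2 -4.1] M [ 1.73 -0.99 -0.05] 0.0232
```

View pics/a4_wrist.png

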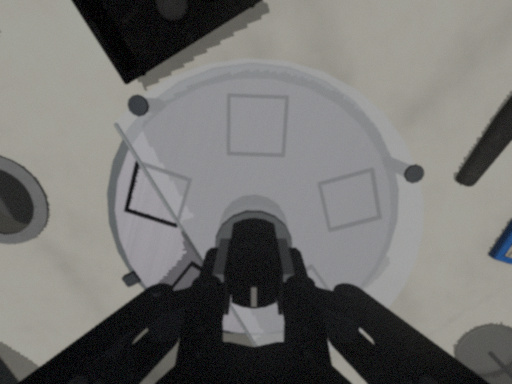

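```bash
python3 -m handwheel '[{"tx":0,"ty":0,"tz":0,"wx":0,"wy":0,"wz":10,"fingers":0},{"tx":0,"ty":0,"tz":0,"wx":0,"wy":0,"wz":20,"fingers":0},{"tx":0,"ty":0,"tz":0,"wx":0,"wy":0,"wz":30,"fingers":0},{"tx":0,"ty":0,"tz":0,"wx":0,"wy":0,"wz":40,"fingers":0},{"tx":0,"ty":0,"tz":0,"wx":0,"wy":0,"wz":50,"fingers":0},{"tx":0,"ty":0,"tz":0,"wx":0,"wy":0,"wz":60,"fingers":0},{"tx":0,"ty":0,"tz":0,"wx":0,"wy":0,"wz":70,"fingers":0},{"tx":0,"ty":0,"tz":0,"wx":0,"wy":0,"wz":80,"fingers":0},{"tx":0,"ty":0,"tz":0,"wx":0,"wy":0,"wz":90,"fingers":0},{"tx":0,"ty":0,"tz":0,"wx":0,"wy":0,"wz":90,"fingers":0}]' 40
python3 look.py a5
```

```text
time: 7.75
eef_pos: [0.5895, 0.2818, 0.0598]
tool_rot: [180.0, -0.1, 73.4]
ft_force: [-1.9, 5.1, 5.5]
gripper_width: 0.0233
wrist block_1_mid 0.69 [0.5197 0.271  0.0169] [207. 133.]
wrist cap_mid 0.62 [0.5699 0.0828 0.0027] [ 12. 259.]
t 7.75 [0.5895 0.2818 0.0598] [ 1.80e+02 -1.00e-01  7.34e+01] F [-1.9  5.1  5.5] M [ 0.64  0.32 -0.02] 0.0233
```

View pics/a5_wrist.png

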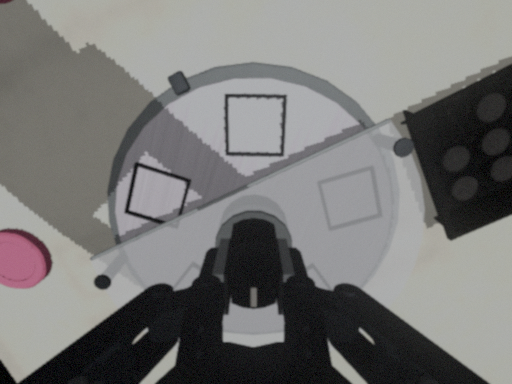

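```bash
for n in a3 a4 a5; do python3 rect.py ${n}_wrist .592 .281 .021; done
python3 - <<'E'
import cv2,numpy as np
cv2.imwrite('pics/cmp.png',np.hstack([cv2.resize(cv2.imread(f'pics/{n}_wrist_r21.png'),(400,400)) for n in('a3','a4')]))
cv2.imwrite('pics/cmp2.png',np.hstack([cv2.resize(cv2.imread(f'pics/{n}_wrist_r21.png'),(400,400)) for n in('a3','a5')]))
E
```

```text
(no output)
```

View pics/cmp.png

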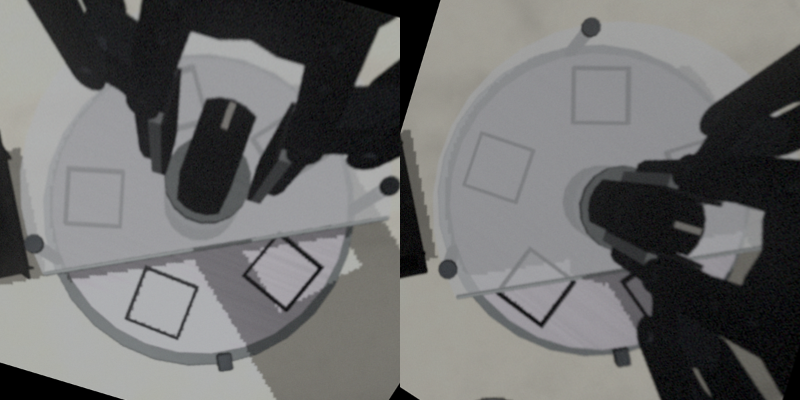

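View pics/cmp2.png

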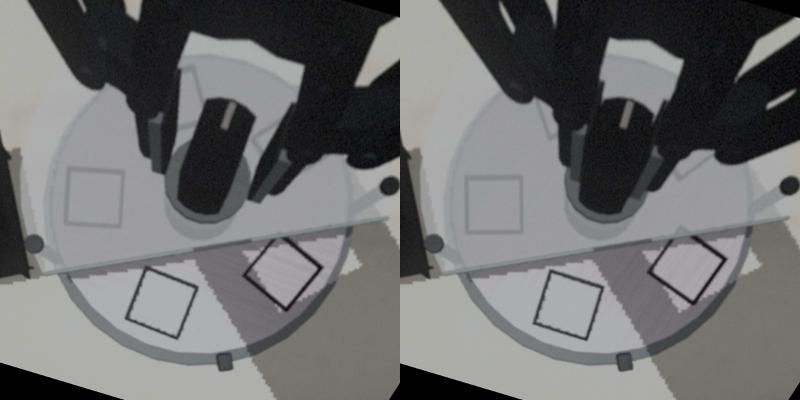

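```bash
L='unit_1'
python3 -m handwheel '[{"tx":0,"ty":0,"tz":0,"wx":0,"wy":0,"wz":-10,"fingers":0},{"tx":0,"ty":0,"tz":0,"wx":0,"wy":0,"wz":-20,"fingers":0},{"tx":0,"ty":0,"tz":0,"wx":0,"wy":0,"wz":-30,"fingers":0},{"tx":0,"ty":0,"tz":0,"wx":0,"wy":0,"wz":-30,"fingers":0}]' 40
python3 look.py a6 wrist unit_1
python3 -m handwheel '[{"tx":0,"ty":0,"tz":0,"wx":0,"wy":0,"wz":-10,"fingers":0},{"tx":0,"ty":0,"tz":0,"wx":0,"wy":0,"wz":-20,"fingers":0},{"tx":0,"ty":0,"tz":0,"wx":0,"wy":0,"wz":-30,"fingers":0},{"tx":0,"ty":0,"tz":0,"wx":0,"wy":0,"wz":-30,"fingers":0}]' 40
python3 look.py a7 wrist unit_1
for n in a6 a7; do python3 rect.py ${n}_wrist .592 .281 .021; done
python3 - <<'E'
import cv2,numpy as np
cv2.imwrite('pics/cmp3.png',np.hstack([cv2.resize(cv2.imread(f'pics/{n}_wrist_r21.png'),(400,400)) for n in('a6','a7')]))
E
```

```text
time: 8.6
eef_pos: [0.5901, 0.2828, 0.0598]
tool_rot: [-180.0, -0.2, 43.1]
ft_force: [-0.1, 8.9, 2.5]
gripper_width: 0.023
wrist unit_1 0.61 [ 0.5937  0.2807 -0.0023] [256. 217.]
t 8.6 [0.5901 0.2828 0.0598] [-180.    -0.2   43.1] F [-0.1  8.9  2.5] M [ 1.35  0.16 -0.01] 0.023
time: 9.2
eef_pos: [0.5911, 0.2834, 0.0599]
tool_rot: [-179.9, -0.3, 13.1]
ft_force: [3.1, 10.9, -1.5]
gripper_width: 0.023
wrist unit_1 0.93 [ 0.5968  0.2767 -0.0034] [259. 220.]
t 9.2 [0.5911 0.2834 0.0599] [-179.9   -0.3   13.1] F [ 3.1 10.9 -1.5] M [ 1.68 -0.31 -0.05] 0.023
```

View pics/cmp3.png

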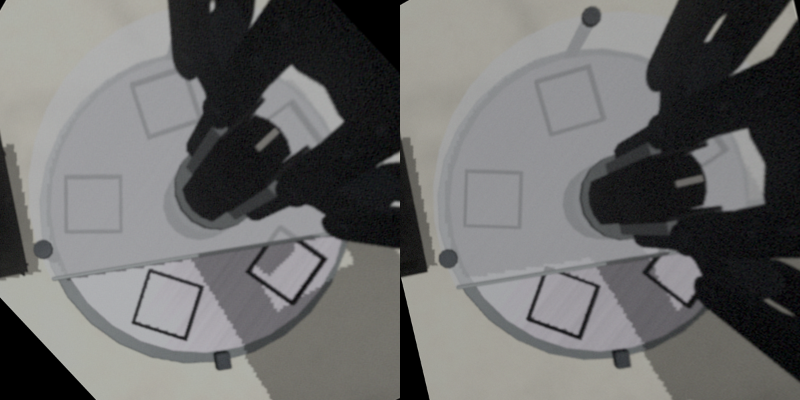

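```bash
python3 -m handwheel '[{"tx":0,"ty":0,"tz":0,"wx":0,"wy":0,"wz":-10,"fingers":0},{"tx":0,"ty":0,"tz":0,"wx":0,"wy":0,"wz":-20,"fingers":0},{"tx":0,"ty":0,"tz":0,"wx":0,"wy":0,"wz":-30,"fingers":0},{"tx":0,"ty":0,"tz":0,"wx":0,"wy":0,"wz":-30,"fingers":0}]' 40
python3 look.py a8 wrist unit_1
python3 -m handwheel '[{"tx":0,"ty":0,"tz":0,"wx":0,"wy":0,"wz":10,"fingers":0},{"tx":0,"ty":0,"tz":0,"wx":0,"wy":0,"wz":20,"fingers":0},{"tx":0,"ty":0,"tz":0,"wx":0,"wy":0,"wz":30,"fingers":0},{"tx":0,"ty":0,"tz":0,"wx":0,"wy":0,"wz":30,"fingers":0}]' 40
python3 look.py a9 wrist unit_1
for n in a8 a9; do python3 rect.py ${n}_wrist .592 .281 .021; done
python3 - <<'E'
import cv2,numpy as np
cv2.imwrite('pics/cmp4.png',np.hstack([cv2.resize(cv2.imread(f'pics/{n}_wrist_r21.png'),(400,400)) for n in('a8','a9')]))
E
```

```text
time: 9.8
eef_pos: [0.5922, 0.2834, 0.0599]
tool_rot: [-179.7, -0.3, -16.9]
ft_force: [8.2, 8.9, -5.1]
gripper_width: 0.023
wrist unit_1 0.79 [ 0.5936  0.279  -0.0069] [257. 213.]
t 9.8 [0.5922 0.2834 0.0599] [-179.7   -0.3  -16.9] F [ 8.2  8.9 -5.1] M [ 1.64 -1.09  0.04] 0.023
time: 10.4
eef_pos: [0.5911, 0.2834, 0.0599]
tool_rot: [-179.9, -0.3, 13.4]
ft_force: [3.7, 11.9, -1.4]
gripper_width: 0.0227
wrist unit_1 0.85 [ 0.5901  0.2806 -0.004 ] [252. 214.]
t 10.4 [0.5911 0.2834 0.0599] [-179.9   -0.3   13.4] F [ 3.7 11.9 -1.4] M [ 1.7  -0.37  0.06] 0.0227
```

View pics/cmp4.png

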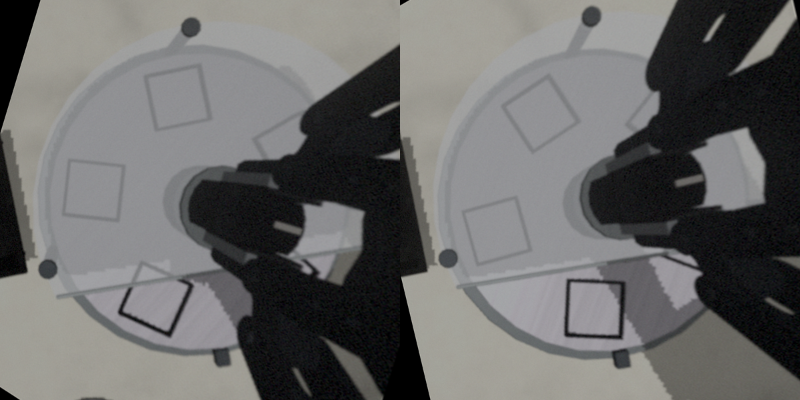

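```bash
python3 -m handwheel '[{"tx":0,"ty":0,"tz":0,"wx":0,"wy":0,"wz":0,"fingers":0.6},{"tx":0,"ty":0,"tz":0,"wx":0,"wy":0,"wz":0,"fingers":0.6},{"tx":0,"ty":0,"tz":30,"wx":0,"wy":0,"wz":0,"fingers":0.6},{"tx":0,"ty":0,"tz":80,"wx":0,"wy":0,"wz":10,"fingers":0.6},{"tx":10,"ty":0,"tz":140,"wx":0,"wy":0,"wz":20,"fingers":0.6},{"tx":20,"ty":0,"tz":200,"wx":0,"wy":0,"wz":30,"fingers":0.6},{"tx":30,"ty":0,"tz":232,"wx":0,"wy":0,"wz":40,"fingers":0.6},{"tx":42,"ty":-20,"tz":232,"wx":0,"wy":0,"wz":50,"fingers":0.6},{"tx":42,"ty":-60,"tz":232,"wx":0,"wy":0,"wz":60,"fingers":0.6},{"tx":42,"ty":-110,"tz":232,"wx":0,"wy":0,"wz":70,"fingers":0.6}]'
python3 -m handwheel '[{"tx":0,"ty":-60,"tz":0,"wx":0,"wy":0,"wz":5,"fingers":0.6},{"tx":0,"ty":-120,"tz":0,"wx":0,"wy":0,"wz":7,"fingers":0.6},{"tx":0,"ty":-180,"tz":0,"wx":0,"wy":0,"wz":7,"fingers":0.6},{"tx":0,"ty":-240,"tz":0,"wx":0,"wy":0,"wz":7,"fingers":0.6},{"tx":0,"ty":-300,"tz":0,"wx":0,"wy":0,"wz":7,"fingers":0.6},{"tx":0,"ty":-360,"tz":0,"wx":0,"wy":0,"wz":7,"fingers":0.6},{"tx":10,"ty":-420,"tz":0,"wx":0,"wy":0,"wz":7,"fingers":0.6},{"tx":10,"ty":-460,"tz":0,"wx":0,"wy":0,"wz":7,"fingers":0.6},{"tx":10,"ty":-460,"tz":0,"wx":0,"wy":0,"wz":7,"fingers":0.6},{"tx":10,"ty":-460,"tz":0,"wx":0,"wy":0,"wz":7,"fingers":0.6}]'
python3 look.py b1; python3 rect.py b1_wrist .61 -.29 .021;python3 rect.py b1_wrist .61 -.29 .08 .05
python3 - <<'E'
import cv2,numpy as np
cv2.imwrite('pics/cmpb1.png',np.hstack([cv2.resize(cv2.imread(f'pics/b1_wrist_r{n}.png'),(400,400)) for n in(21,80)]))
E
```

```text
time: 11.75
eef_pos: [0.6309, 0.17, 0.2908]
tool_rot: [-180.0, 0.0, 83.6]
ft_force: [0.6, -0.3, -0.1]
gripper_width: 0.0514
time: 13.0
eef_pos: [0.6408, -0.2885, 0.2908]
tool_rot: [-179.9, -0.0, 90.2]
ft_force: [1.0, 0.2, 0.5]
gripper_width: 0.0513
wrist unit_1 0.72 [ 0.6114 -0.2908 -0.0048] [252. 137.]
wrist knob_1_top 0.59 [ 0.6107 -0.2887  0.0733] [253. 145.]
wrist unit_1_front 0.72 [ 0.5468 -0.3082  0.0187] [239.  92.]
wrist unit_1_front 0.56 [ 0.6083 -0.2902 -0.0027] [252. 136.]
wrist dial_1_pocket0 0.79 [ 0.5465 -0.3218  0.0163] [230.  92.]
wrist cap_mid 0.72 [0.5686 0.0845 0.0034] [508. 110.]
wrist cap_mid 0.57 [0.5143 0.0058 0.0021] [463.  69.]
t 13.0 [ 0.6408 -0.2885  0.2908] [-179.9   -0.    90.2] F [1.  0.2 0.5] M [-0.01  0.04  0.01] 0.0513
```

View pics/b1_wrist.png

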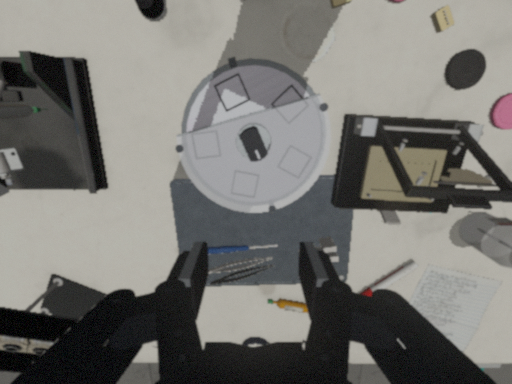

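View pics/b1_wrist_r21.png

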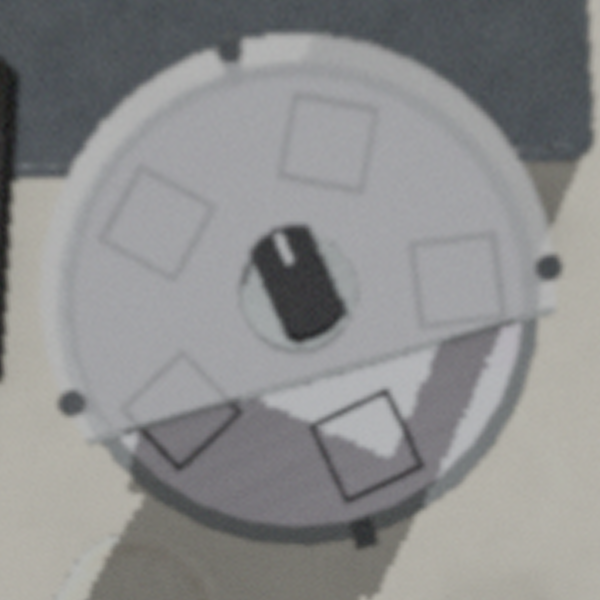

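View pics/b1_wrist_r80.png

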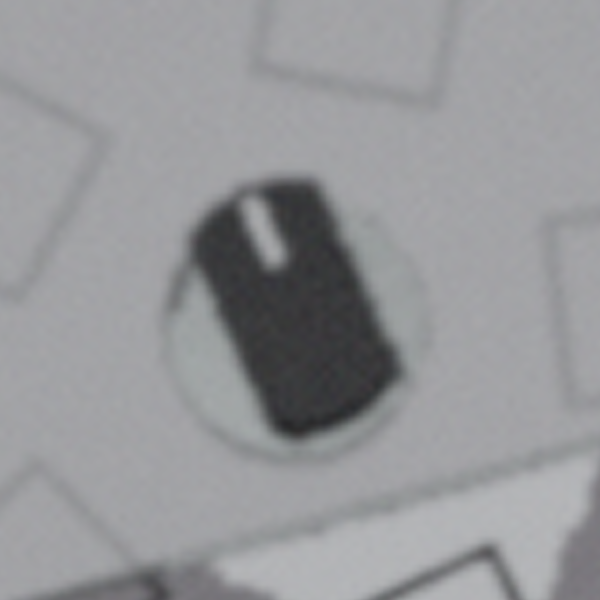

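```bash
python3 -m handwheel '[{"tx":-30,"ty":0,"tz":-60,"wx":0,"wy":0,"wz":10,"fingers":0.6},{"tx":-30,"ty":0,"tz":-120,"wx":0,"wy":0,"wz":20,"fingers":0.6},{"tx":-30,"ty":0,"tz":-175,"wx":0,"wy":0,"wz":24,"fingers":0.6},{"tx":-30,"ty":0,"tz":-210,"wx":0,"wy":0,"wz":24,"fingers":0.6},{"tx":-30,"ty":0,"tz":-228,"wx":0,"wy":0,"wz":24,"fingers":0.6},{"tx":-30,"ty":0,"tz":-232,"wx":0,"wy":0,"wz":24,"fingers":0.5},{"tx":-30,"ty":0,"tz":-232,"wx":0,"wy":0,"wz":24,"fingers":0.5}]' 40
python3 look.py b2 wrist unit_1
python3 -m handwheel '[{"tx":0,"ty":0,"tz":0,"wx":0,"wy":0,"wz":0,"fingers":0},{"tx":0,"ty":0,"tz":0,"wx":0,"wy":0,"wz":0,"fingers":0},{"tx":0,"ty":0,"tz":0,"wx":0,"wy":0,"wz":0,"fingers":0},{"tx":0,"ty":0,"tz":0,"wx":0,"wy":0,"wz":0,"fingers":0}]' 40
python3 -m handwheel '[{"tx":0,"ty":0,"tz":0,"wx":0,"wy":0,"wz":-10,"fingers":0},{"tx":0,"ty":0,"tz":0,"wx":0,"wy":0,"wz":-20,"fingers":0},{"tx":0,"ty":0,"tz":0,"wx":0,"wy":0,"wz":-30,"fingers":0},{"tx":0,"ty":0,"tz":0,"wx":0,"wy":0,"wz":-30,"fingers":0}]' 40
python3 look.py b3 wrist unit_1
for n in b2 b3; do python3 rect.py ${n}_wrist .61 -.288 .021; done
python3 - <<'E'
import cv2,numpy as np
cv2.imwrite('pics/cmpb2.png',np.hstack([cv2.resize(cv2.imread(f'pics/{n}_wrist_r21.png'),(400,400)) for n in('b2','b3')]))
E
```

```text
time: 14.22
eef_pos: [0.6122, -0.2892, 0.0606]
tool_rot: [179.9, 0.1, 114.3]
ft_force: [0.1, 0.1, 0.1]
gripper_width: 0.043
wrist unit_1 0.66 [ 0.6089 -0.2894 -0.0008] [255. 210.]
t 14.225 [ 0.6122 -0.2892  0.0606] [1.799e+02 1.000e-01 1.143e+02] F [0.1 0.1 0.1] M [ 0.03 -0.02 -0.01] 0.043
time: 14.82
eef_pos: [0.6115, -0.2883, 0.0608]
tool_rot: [180.0, -0.0, 114.2]
ft_force: [-2.8, 4.8, 8.1]
gripper_width: 0.0231
time: 15.32
eef_pos: [0.6115, -0.2884, 0.0608]
tool_rot: [180.0, -0.0, 84.1]
ft_force: [-2.7, 4.3, 8.6]
gripper_width: 0.0233
wrist unit_1 0.91 [ 0.6093 -0.2904 -0.0034] [251. 210.]
t 15.325 [ 0.6115 -0.2884  0.0608] [180.   -0.   84.1] F [-2.7  4.3  8.6] M [ 0.59  0.5  -0.04] 0.0233
```

View pics/cmpb2.png

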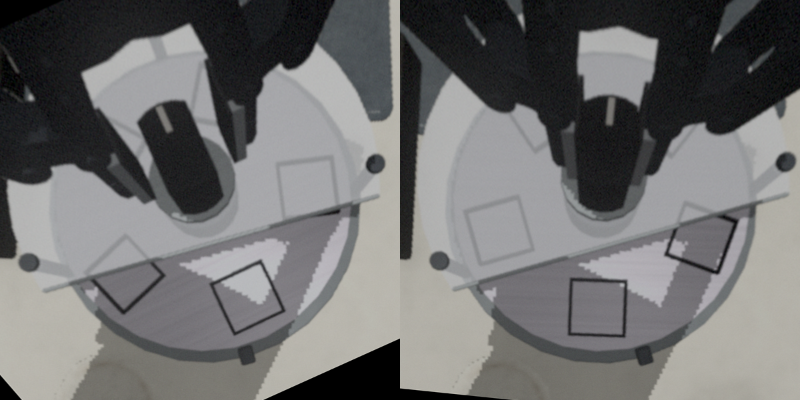

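```bash
python3 -m handwheel '[{"tx":0,"ty":0,"tz":0,"wx":0,"wy":0,"wz":-10,"fingers":0},{"tx":0,"ty":0,"tz":0,"wx":0,"wy":0,"wz":-20,"fingers":0},{"tx":0,"ty":0,"tz":0,"wx":0,"wy":0,"wz":-30,"fingers":0},{"tx":0,"ty":0,"tz":0,"wx":0,"wy":0,"wz":-40,"fingers":0},{"tx":0,"ty":0,"tz":0,"wx":0,"wy":0,"wz":-50,"fingers":0},{"tx":0,"ty":0,"tz":0,"wx":0,"wy":0,"wz":-60,"fingers":0},{"tx":0,"ty":0,"tz":0,"wx":0,"wy":0,"wz":-60,"fingers":0}]' 40
python3 look.py b4 wrist unit_1
python3 -m handwheel '[{"tx":0,"ty":0,"tz":0,"wx":0,"wy":0,"wz":10,"fingers":0},{"tx":0,"ty":0,"tz":0,"wx":0,"wy":0,"wz":20,"fingers":0},{"tx":0,"ty":0,"tz":0,"wx":0,"wy":0,"wz":30,"fingers":0},{"tx":0,"ty":0,"tz":0,"wx":0,"wy":0,"wz":40,"fingers":0},{"tx":0,"ty":0,"tz":0,"wx":0,"wy":0,"wz":50,"fingers":0},{"tx":0,"ty":0,"tz":0,"wx":0,"wy":0,"wz":60,"fingers":0},{"tx":0,"ty":0,"tz":0,"wx":0,"wy":0,"wz":70,"fingers":0},{"tx":0,"ty":0,"tz":0,"wx":0,"wy":0,"wz":80,"fingers":0},{"tx":0,"ty":0,"tz":0,"wx":0,"wy":0,"wz":90,"fingers":0},{"tx":0,"ty":0,"tz":0,"wx":0,"wy":0,"wz":90,"fingers":0}]' 40
python3 look.py b5 wrist unit_1
for n in b4 b5; do python3 rect.py ${n}_wrist .61 -.288 .021; done
python3 - <<'E'
import cv2,numpy as np
cv2.imwrite('pics/cmpb3.png',np.hstack([cv2.resize(cv2.imread(f'pics/{n}_wrist_r21.png'),(400,400)) for n in('b4','b5')]))
E
```

```text
time: 16.3
eef_pos: [0.6114, -0.2885, 0.0608]
tool_rot: [-180.0, -0.0, 24.1]
ft_force: [-4.0, 4.6, 8.1]
gripper_width: 0.0228
wrist unit_1 0.95 [ 0.6087 -0.2897  0.    ] [251. 212.]
t 16.3 [ 0.6114 -0.2885  0.0608] [-180.    -0.    24.1] F [-4.   4.6  8.1] M [ 0.5   0.67 -0.02] 0.0228
time: 17.65
eef_pos: [0.6115, -0.2883, 0.0608]
tool_rot: [180.0, -0.0, 114.4]
ft_force: [-3.0, 5.3, 8.7]
gripper_width: 0.023
wrist unit_1 0.88 [ 0.6081 -0.2902 -0.0016] [253. 209.]
t 17.65 [ 0.6115 -0.2883  0.0608] [180.   -0.  114.4] F [-3.   5.3  8.7] M [0.7  0.38 0.02] 0.023
```

View pics/cmpb3.png

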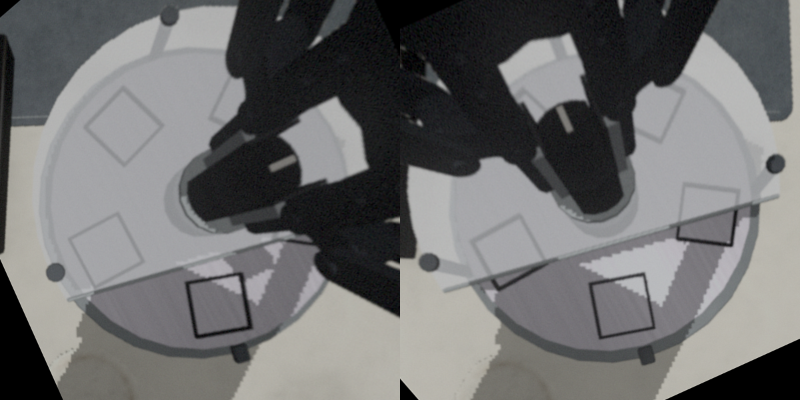

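```bash
cat > fit.py <<'E'
import sys
from h import *
from scipy.optimize import minimize
def fit(name,cx,cy,yaw0,z=.022,span=.006,verbose=1):
    img=cv2.cvtColor(cv2.imread(f'pics/{name}.png'),cv2.COLOR_BGR2GRAY).astype(np.float32)
    T=np.load(f'pics/{name}_T.npy');K=np.load(f'pics/{name}_K.npy')
    Ti=np.linalg.inv(T)
    def P(X):
        c=X@Ti[:3,:3].T+Ti[:3,3];q=np.c_[c[:,0],-c[:,1],-c[:,2]]@K.T;return q[:,:2]/q[:,2:]
    t=np.linspace(-1,1,25)
    def sq(h): return np.r_[np.c_[t*h,0*t+h],np.c_[t*h,0*t-h],np.c_[0*t+h,t*h],np.c_[0*t-h,t*h]]
    rim,inn,outr=sq(.018),sq(.0145),sq(.0215)
    def samp(pts):
        q=P(np.c_[pts,np.full(len(pts),z)]).astype(np.float32)
        return cv2.remap(img,q[:,0],q[:,1],cv2.INTER_LINEAR,borderValue=0)[:,0]
    def score(c0,c1,th):
        s=0
        for k in range(5):
            a=np.radians(th+72*k);Rm=np.array([[np.cos(a),-np.sin(a)],[np.sin(a),np.cos(a)]])
            o=np.array([c0,c1])+Rm@[.07,0]
            r,i,u=[samp(o+x@Rm.T) for x in(rim,inn,outr)]
            ok=(i>70)&(u>70)
            s+=np.sum(np.clip(np.minimum(i,u)-r,-5,40)*ok)
        return s
    best=max(((score(cx+dx,cy+dy,th),cx+dx,cy+dy,th) for th in np.arange(yaw0-36,yaw0+36,1.) for dx in np.arange(-span,span+.0001,.002) for dy in np.arange(-span,span+.0001,.002)))
    for st in ((.001,.5),(.0005,.2),(.0002,.1)):
        for _ in range(6):
            b=max(((score(best[1]+i*st[0],best[2]+j*st[0],best[3]+k*st[1]),best[1]+i*st[0],best[2]+j*st[0],best[3]+k*st[1]) for i in(-1,0,1) for j in(-1,0,1) for k in(-1,0,1)))
            if b[0]<=best[0]:break
            best=b
    if verbose: print(name,'score %.0f centre %.4f %.4f theta %.1f'%best)
    return best
if __name__=='__main__':
    for n in sys.argv[4:]: fit(n+'_wrist',*[float(v) for v in sys.argv[1:4]])
E
python3 fit.py .610 -.289 195.5 b1 b2 b3 b4 b5; python3 fit.py .591 .282 189.3 a2 a3 a4 a5 a6 a7 a8 a9
```

```text
b1_wrist score 8400 centre 0.6098 -0.2892 theta 205.2
b2_wrist score 8106 centre 0.6097 -0.2895 theta 205.0
b3_wrist score 8368 centre 0.6095 -0.2883 theta 178.0
b4_wrist score 7663 centre 0.6100 -0.2880 theta 190.0
b5_wrist score 8780 centre 0.6095 -0.2888 theta 190.8
a2_wrist score 9462 centre 0.5902 0.2807 theta 158.5
a3_wrist score 8998 centre 0.5898 0.2810 theta 158.8
a4_wrist score 6885 centre 0.5910 0.2812 theta 215.3
a5_wrist score 9059 centre 0.5898 0.2810 theta 162.7
a6_wrist score 9233 centre 0.5902 0.2815 theta 162.6
a7_wrist score 8236 centre 0.5907 0.2817 theta 160.4
a8_wrist score 6813 centre 0.5910 0.2812 theta 155.8
a9_wrist score 7791 centre 0.5907 0.2813 theta 177.5
```

```bash
python3 -m handwheel '[{"tx":0,"ty":0,"tz":0,"wx":0,"wy":0,"wz":-10,"fingers":0},{"tx":0,"ty":0,"tz":0,"wx":0,"wy":0,"wz":-20,"fingers":0},{"tx":0,"ty":0,"tz":0,"wx":0,"wy":0,"wz":-30,"fingers":0},{"tx":0,"ty":0,"tz":0,"wx":0,"wy":0,"wz":-40,"fingers":0},{"tx":0,"ty":0,"tz":0,"wx":0,"wy":0,"wz":-50,"fingers":0},{"tx":0,"ty":0,"tz":0,"wx":0,"wy":0,"wz":-60,"fingers":0},{"tx":0,"ty":0,"tz":0,"wx":0,"wy":0,"wz":-66,"fingers":0},{"tx":0,"ty":0,"tz":0,"wx":0,"wy":0,"wz":-66,"fingers":0}]' 40
python3 look.py b6 wrist unit_1;python3 fit.py .610 -.289 195.5 b6
```

```text
time: 18.75
eef_pos: [0.6114, -0.2885, 0.0608]
tool_rot: [180.0, -0.0, 48.2]
ft_force: [-2.0, 4.0, 8.6]
gripper_width: 0.0233
wrist unit_1 0.94 [ 0.6085 -0.2914 -0.0044] [249. 211.]
t 18.75 [ 0.6114 -0.2885  0.0608] [180.   -0.   48.2] F [-2.   4.   8.6] M [0.59 0.56 0.03] 0.0233
b6_wrist score 8730 centre 0.6097 -0.2883 theta 196.7
```

```bash
python3 -m handwheel '[{"tx":0,"ty":0,"tz":0,"wx":0,"wy":0,"wz":-1.2,"fingers":0},{"tx":0,"ty":0,"tz":0,"wx":0,"wy":0,"wz":-1.2,"fingers":0},{"tx":0,"ty":0,"tz":0,"wx":0,"wy":0,"wz":-1.2,"fingers":0.6},{"tx":0,"ty":0,"tz":0,"wx":0,"wy":0,"wz":-1.2,"fingers":0.6},{"tx":0,"ty":0,"tz":40,"wx":0,"wy":0,"wz":-1,"fingers":0.6},{"tx":-20,"ty":20,"tz":100,"wx":0,"wy":0,"wz":10,"fingers":0.6},{"tx":-60,"ty":60,"tz":160,"wx":0,"wy":0,"wz":20,"fingers":0.6},{"tx":-80,"ty":110,"tz":200,"wx":0,"wy":0,"wz":30,"fingers":0.6},{"tx":-100,"ty":160,"tz":230,"wx":0,"wy":0,"wz":42,"fingers":0.6},{"tx":-100,"ty":220,"tz":230,"wx":0,"wy":0,"wz":42,"fingers":0.6}]' 40
python3 -m handwheel '[{"tx":0,"ty":40,"tz":0,"wx":0,"wy":0,"wz":0,"fingers":0.6},{"tx":0,"ty":40,"tz":0,"wx":0,"wy":0,"wz":0,"fingers":0.6},{"tx":0,"ty":40,"tz":0,"wx":0,"wy":0,"wz":0,"fingers":0.6}]' 40
python3 look.py c1
```

```text
time: 20.1
eef_pos: [0.5132, -0.0871, 0.2886]
tool_rot: [179.8, 0.1, 90.3]
ft_force: [1.1, 1.1, 0.5]
gripper_width: 0.0509
time: 20.48
eef_pos: [0.5134, -0.048, 0.286]
tool_rot: [180.0, 0.0, 90.3]
ft_force: [0.6, -0.0, 0.5]
gripper_width: 0.0513
wrist unit_1 0.68 [ 0.5942  0.2769 -0.0064] [449. 206.]
wrist unit_1 0.63 [ 0.6109 -0.2902 -0.0036] [108. 214.]
wrist knob_1_top 0.58 [ 0.6125 -0.2868  0.0759] [ 83. 237.]
wrist unit_1_front 0.73 [0.4456 0.0831 0.0041] [344. 112.]
wrist unit_1_front 0.64 [ 0.5429 -0.3073  0.0188] [ 82. 178.]
wrist cap_mid 0.71 [0.3874 0.1755 0.003 ] [415.  69.]
wrist cap_mid 0.64 [0.5133 0.0085 0.0048] [291. 158.]
wrist cap_mid 0.64 [0.5713 0.0843 0.0018] [336. 194.]
t 20.475 [ 0.5134 -0.048   0.286 ] [180.    0.   90.3] F [ 0.6 -0.   0.5] M [ 0.   -0.02 -0.03] 0.0513
```

View pics/c1_wrist.png

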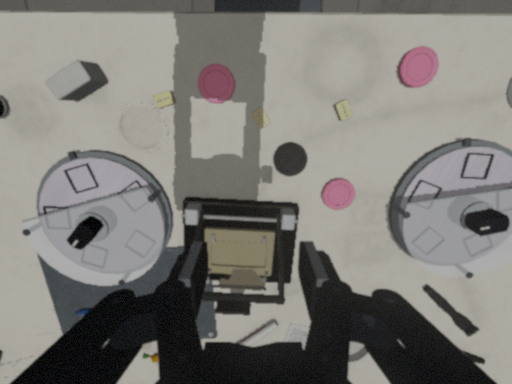

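Run:
```python
from h import *;from rect import rect
T=np.load('pics/c1_wrist_T.npy');p={'intrinsics':np.load('pics/c1_wrist_K.npy')}
ims=[]
for i,(u,v) in enumerate([(163,99),(261,117),(344,110)]):
    c=pix2z(p,T,u,v,.011);print(c.round(4))
    r=rect('c1_wrist',round(c[0],3),round(c[1],3),.011,half=.03,N=260,out='pics/x.png');ims.append(r)
cv2.imwrite('pics/blk.png',np.hstack(ims))
```

```text
[ 0.4291 -0.1759  0.011 ]
[ 0.4528 -0.0378  0.011 ]
[0.4425 0.0801 0.011 ]
```

View pics/blk.png

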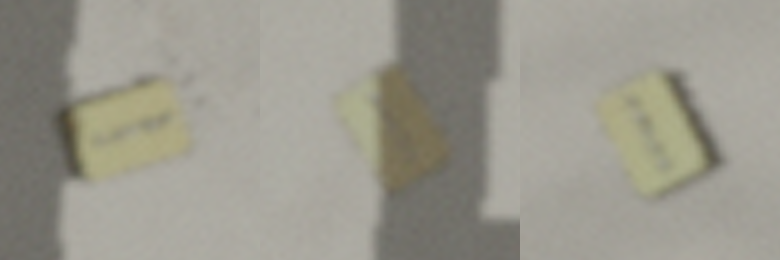

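```bash
python3 -m handwheel '[{"tx":-30,"ty":5,"tz":-60,"wx":0,"wy":0,"wz":10,"fingers":0.6},{"tx":-60,"ty":10,"tz":-120,"wx":0,"wy":0,"wz":20,"fingers":0.6},{"tx":-60,"ty":10,"tz":-180,"wx":0,"wy":0,"wz":30,"fingers":0.6},{"tx":-60,"ty":10,"tz":-230,"wx":0,"wy":0,"wz":32,"fingers":0.6},{"tx":-60,"ty":10,"tz":-240,"wx":0,"wy":0,"wz":32,"fingers":0.6},{"tx":-60,"ty":10,"tz":-240,"wx":0,"wy":0,"wz":32,"fingers":0.6}]' 60
python3 look.py c2
```

```text
time: 21.58
eef_pos: [0.4537, -0.0379, 0.0465]
tool_rot: [-180.0, -0.0, 122.2]
ft_force: [0.9, -0.8, 0.6]
gripper_width: 0.0514
wrist cap_mid 0.85 [0.515  0.0073 0.0048] [260. 311.]
wrist cap_mid 0.85 [ 0.4103 -0.1018  0.0045] [204. 122.]
t 21.575 [ 0.4537 -0.0379  0.0465] [-180.    -0.   122.2] F [ 0.9 -0.8  0.6] M [0.02 0.   0.06] 0.0514
```

View pics/c2_wrist.png

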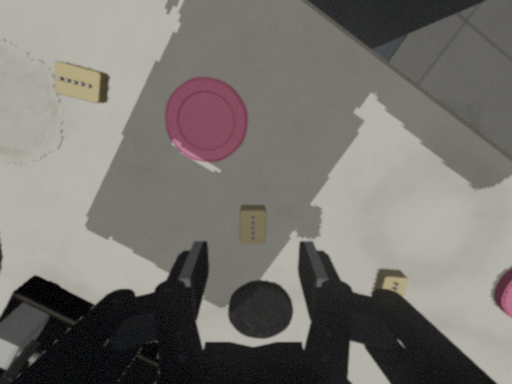

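```bash
python3 - <<'E'
from h import *
T=np.load('pics/c2_wrist_T.npy');p={'intrinsics':np.load('pics/c2_wrist_K.npy')}
for u,v in [(253,222),(77,82)]: print(pix2z(p,T,u,v,.011).round(4))
E
python3 -m handwheel '[{"tx":0,"ty":0,"tz":-25,"wx":0,"wy":0,"wz":0,"fingers":0.6},{"tx":0,"ty":0,"tz":-41,"wx":0,"wy":0,"wz":0,"fingers":0.6},{"tx":0,"ty":0,"tz":-41,"wx":0,"wy":0,"wz":0,"fingers":0.5},{"tx":0,"ty":0,"tz":-41,"wx":0,"wy":0,"wz":0,"fingers":0.15},{"tx":0,"ty":0,"tz":-41,"wx":0,"wy":0,"wz":0,"fingers":0},{"tx":0,"ty":0,"tz":-41,"wx":0,"wy":0,"wz":0,"fingers":0},{"tx":0,"ty":0,"tz":-41,"wx":0,"wy":0,"wz":0,"fingers":0}]' 60
```

```text
[ 0.4497 -0.0404  0.011 ]
[ 0.4288 -0.1755  0.011 ]
time: 22.8
eef_pos: [0.4539, -0.0377, 0.006]
tool_rot: [179.9, 0.0, 122.3]
ft_force: [-0.5, 0.0, 4.1]
gripper_width: 0.0156
```

```bash
python3 -m handwheel '[{"tx":0,"ty":0,"tz":20,"wx":0,"wy":0,"wz":0,"fingers":0},{"tx":0,"ty":0,"tz":60,"wx":0,"wy":0,"wz":0,"fingers":0},{"tx":0,"ty":0,"tz":60,"wx":0,"wy":0,"wz":0,"fingers":0}]' 60
python3 look.py c3 wrist block_1_mid
```

```text
time: 23.18
eef_pos: [0.4556, -0.0379, 0.0678]
tool_rot: [179.7, 0.2, 122.3]
ft_force: [1.4, -0.5, -0.7]
gripper_width: 0.0158
t 23.175 [ 0.4556 -0.0379  0.0678] [179.7   0.2 122.3] F [ 1.4 -0.5 -0.7] M [ 0.01  0.   -0.01] 0.0158
```

View pics/c3_wrist.png

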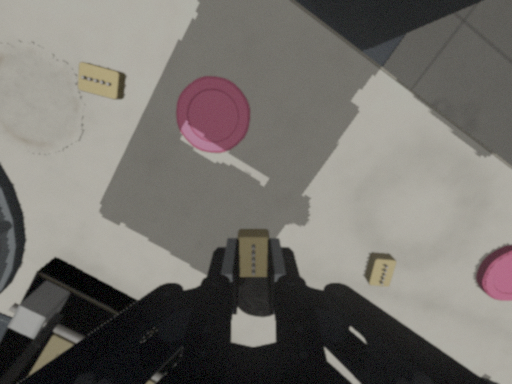

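```bash
cat > toolpix.py <<'E'
import sys
from h import *
n,u,v,zt=sys.argv[1],*map(float,sys.argv[2:5])
o=ctrl.get_obs()
T=np.load(f'pics/{n}_wrist_T.npy');K=np.load(f'pics/{n}_wrist_K.npy')
M=np.array([[ 9.99999744e-01,-3.75486279e-04,6.08526350e-04,-9.49648042e-04],[-1.57915274e-04,-9.45985647e-01,-3.24208469e-01,-8.42102365e-02],[6.97393024e-04,3.24208290e-01,-9.45985464e-01,-1.41334886e-01],[0,0,0,1]])
print(pix2z({'intrinsics':K},M,u,v,zt).round(4))
E
for v in 231 253 276; do python3 toolpix.py c3 254 $v -0.005;done
```

```text
[-0.0005 -0.0171 -0.005 ]
[-0.0005 -0.0037 -0.005 ]
[-0.0004  0.0113 -0.005 ]
```

```bash
python3 -m handwheel '[{"tx":0,"ty":-60,"tz":30,"wx":0,"wy":0,"wz":-9,"fingers":0},{"tx":10,"ty":-120,"tz":50,"wx":0,"wy":0,"wz":-16.8,"fingers":0},{"tx":50,"ty":-170,"tz":50,"wx":0,"wy":0,"wz":-16.8,"fingers":0},{"tx":80,"ty":-220,"tz":30,"wx":0,"wy":0,"wz":-16.8,"fingers":0},{"tx":90,"ty":-260,"tz":10,"wx":0,"wy":0,"wz":-16.8,"fingers":0},{"tx":90,"ty":-268.5,"tz":-18,"wx":0,"wy":0,"wz":-16.8,"fingers":0},{"tx":90,"ty":-268.5,"tz":-18,"wx":0,"wy":0,"wz":-16.8,"fingers":0},{"tx":90,"ty":-268.5,"tz":-18,"wx":0,"wy":0,"wz":-16.8,"fingers":0}]' 60
python3 look.py d1 wrist block_1_mid; python3 fit.py .61 -.289 195.5 d1
```

```text
time: 24.28
eef_pos: [0.5429, -0.3055, 0.0469]
tool_rot: [-180.0, -0.1, 105.5]
ft_force: [0.1, 1.1, 0.4]
gripper_width: 0.0151
t 24.275 [ 0.5429 -0.3055  0.0469] [-1.800e+02 -1.000e-01  1.055e+02] F [0.1 1.1 0.4] M [-0.06 -0.07  0.03] 0.0151
d1_wrist score 5543 centre 0.6090 -0.2891 theta 196.1
```

View pics/d1_wrist.png

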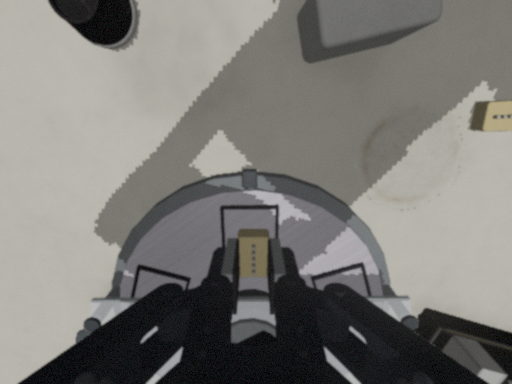

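```bash
python3 -m handwheel '[{"tx":2,"ty":-1,"tz":-10,"wx":0,"wy":0,"wz":0,"fingers":0},{"tx":2,"ty":-1,"tz":-20,"wx":0,"wy":0,"wz":0,"fingers":0},{"tx":2,"ty":-1,"tz":-22,"wx":0,"wy":0,"wz":0,"fingers":0},{"tx":2,"ty":-1,"tz":-22.5,"wx":0,"wy":0,"wz":0,"fingers":0},{"tx":2,"ty":-1,"tz":-22.5,"wx":0,"wy":0,"wz":0,"fingers":0}]' 60
python3 -m handwheel '[{"tx":0,"ty":0,"tz":0,"wx":0,"wy":0,"wz":0,"fingers":0.3},{"tx":0,"ty":0,"tz":0,"wx":0,"wy":0,"wz":0,"fingers":0.45},{"tx":0,"ty":0,"tz":0,"wx":0,"wy":0,"wz":0,"fingers":0.45},{"tx":-10,"ty":-3,"tz":25,"wx":0,"wy":0,"wz":0,"fingers":0.45},{"tx":-10,"ty":-3,"tz":60,"wx":0,"wy":0,"wz":0,"fingers":0.45},{"tx":0,"ty":0,"tz":90,"wx":0,"wy":0,"wz":0,"fingers":0.45},{"tx":0,"ty":0,"tz":90,"wx":0,"wy":0,"wz":0,"fingers":0.45}]' 60
python3 look.py d2 wrist block_1_mid; python3 fit.py .61 -.289 195.5 d2
```

```text
time: 25.0
eef_pos: [0.5454, -0.3073, 0.0246]
tool_rot: [180.0, 0.0, 105.5]
ft_force: [-0.4, 0.1, -1.0]
gripper_width: 0.0157
time: 25.88
eef_pos: [0.5474, -0.308, 0.1173]
tool_rot: [179.8, 0.2, 105.5]
ft_force: [0.7, -0.8, -0.4]
gripper_width: 0.0381
wrist block_1_mid 0.52 [ 0.6105 -0.2904 -0.0023] [254. 249.]
t 25.875 [ 0.5474 -0.308   0.1173] [179.8   0.2 105.5] F [ 0.7 -0.8 -0.4] M [-0.04  0.05  0.02] 0.0381
d2_wrist score 7756 centre 0.6085 -0.2892 theta 196.3
```

View pics/d2_wrist.png

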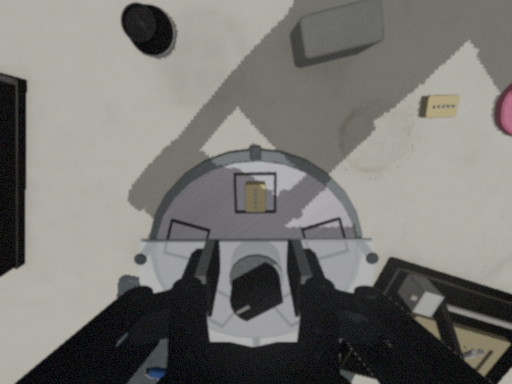

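```bash
python3 -m handwheel '[{"tx":20,"ty":6,"tz":5,"wx":0,"wy":0,"wz":-10,"fingers":0.6},{"tx":40,"ty":12,"tz":5,"wx":0,"wy":0,"wz":-20,"fingers":0.6},{"tx":63,"ty":20,"tz":5,"wx":0,"wy":0,"wz":-30,"fingers":0.6},{"tx":63,"ty":20,"tz":5,"wx":0,"wy":0,"wz":-40,"fingers":0.6},{"tx":63,"ty":20,"tz":5,"wx":0,"wy":0,"wz":-50,"fingers":0.6},{"tx":63,"ty":20,"tz":-5,"wx":0,"wy":0,"wz":-58.5,"fingers":0.6},{"tx":63,"ty":20,"tz":-35,"wx":0,"wy":0,"wz":-58.5,"fingers":0.6},{"tx":63,"ty":20,"tz":-56,"wx":0,"wy":0,"wz":-58.5,"fingers":0.6},{"tx":63,"ty":20,"tz":-56,"wx":0,"wy":0,"wz":-58.5,"fingers":0.3},{"tx":63,"ty":20,"tz":-56,"wx":0,"wy":0,"wz":-58.5,"fingers":0}]' 40
python3 -m handwheel '[{"tx":0,"ty":0,"tz":0,"wx":0,"wy":0,"wz":0,"fingers":0},{"tx":0,"ty":0,"tz":0,"wx":0,"wy":0,"wz":0,"fingers":0}]' 40
python3 look.py d3 wrist block_1_mid; python3 fit.py .61 -.289 195.5 d3
```

```text
time: 27.22
eef_pos: [0.6084, -0.2859, 0.0579]
tool_rot: [-179.9, -0.1, 46.9]
ft_force: [5.5, 2.2, -12.7]
gripper_width: 0.0232
time: 27.48
eef_pos: [0.6085, -0.286, 0.0579]
tool_rot: [-179.9, -0.1, 47.0]
ft_force: [5.0, 3.5, -14.2]
gripper_width: 0.0232
wrist block_1_mid 0.63 [ 0.5441 -0.3089  0.0233] [162. 184.]
wrist block_1_mid 0.39 [ 6.117e-01 -2.914e-01 -6.000e-04] [252. 221.]
t 27.475 [ 0.6085 -0.286   0.0579] [-1.799e+02 -1.000e-01  4.700e+01] F [  5.    3.5 -14.2] M [ 0.55 -0.63  0.02] 0.0232
d3_wrist score 8575 centre 0.6097 -0.2883 theta 196.2
```

View pics/d3_wrist.png

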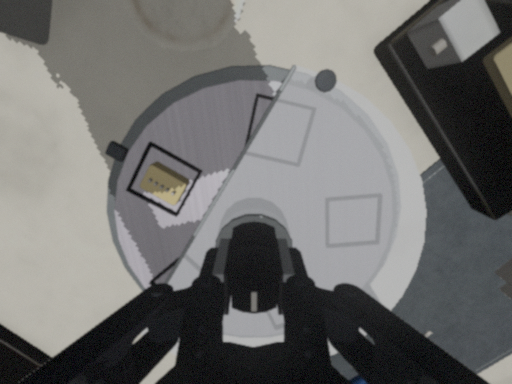

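```bash
python3 -m handwheel '[{"tx":1,"ty":-1,"tz":1,"wx":0,"wy":0,"wz":-10,"fingers":0},{"tx":2,"ty":-1,"tz":2,"wx":0,"wy":0,"wz":-20,"fingers":0},{"tx":2,"ty":-1,"tz":2,"wx":0,"wy":0,"wz":-30,"fingers":0},{"tx":2,"ty":-1,"tz":2,"wx":0,"wy":0,"wz":-40,"fingers":0},{"tx":2,"ty":-1,"tz":2,"wx":0,"wy":0,"wz":-50,"fingers":0},{"tx":2,"ty":-1,"tz":2,"wx":0,"wy":0,"wz":-60,"fingers":0},{"tx":2,"ty":-1,"tz":2,"wx":0,"wy":0,"wz":-70,"fingers":0},{"tx":2,"ty":-1,"tz":2,"wx":0,"wy":0,"wz":-72.8,"fingers":0},{"tx":2,"ty":-1,"tz":2,"wx":0,"wy":0,"wz":-72.8,"fingers":0}]' 40
python3 look.py d4 wrist block_1_mid; python3 fit.py .61 -.289 195.5 d4
```

```text
time: 28.7
eef_pos: [0.6124, -0.2851, 0.0581]
tool_rot: [-179.7, -0.1, -25.9]
ft_force: [18.9, 11.1, -31.7]
gripper_width: 0.023
t 28.7 [ 0.6124 -0.2851  0.0581] [-1.797e+02 -1.000e-01 -2.590e+01] F [ 18.9  11.1 -31.7] M [ 1.89 -2.97  0.07] 0.023
d4_wrist score 5980 centre 0.6107 -0.2880 theta 195.1
```

View pics/d4_wrist.png

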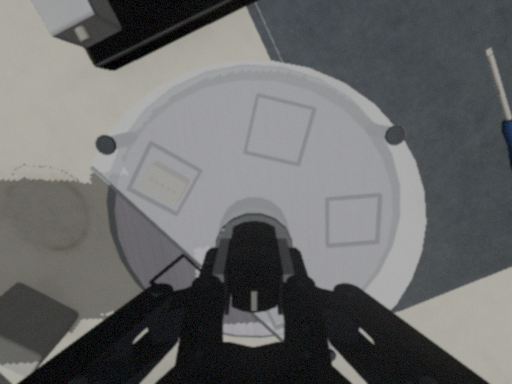

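```bash
python3 -m handwheel '[{"tx":0,"ty":0,"tz":-2,"wx":0,"wy":0,"wz":0,"fingers":0.6},{"tx":0,"ty":0,"tz":-2,"wx":0,"wy":0,"wz":0,"fingers":0.6},{"tx":0,"ty":0,"tz":30,"wx":0,"wy":0,"wz":0,"fingers":0.6},{"tx":0,"ty":0,"tz":80,"wx":0,"wy":0,"wz":0,"fingers":0.6},{"tx":-40,"ty":20,"tz":120,"wx":0,"wy":0,"wz":10,"fingers":0.6},{"tx":-80,"ty":50,"tz":120,"wx":0,"wy":0,"wz":20,"fingers":0.6},{"tx":-120,"ty":80,"tz":120,"wx":0,"wy":0,"wz":30,"fingers":0.6},{"tx":-160,"ty":100,"tz":120,"wx":0,"wy":0,"wz":42,"fingers":0.6},{"tx":-180,"ty":109,"tz":90,"wx":0,"wy":0,"wz":42,"fingers":0.6},{"tx":-182,"ty":109,"tz":60,"wx":0,"wy":0,"wz":42,"fingers":0.6}]' 60
python3 -m handwheel '[{"tx":0,"ty":0,"tz":0,"wx":0,"wy":0,"wz":0,"fingers":0.6}]' 60
python3 look.py e1 wrist block_1_mid
```

```text
time: 30.05
eef_pos: [0.4273, -0.1791, 0.1214]
tool_rot: [179.9, -0.1, 16.2]
ft_force: [1.3, -1.0, 0.5]
gripper_width: 0.0516
time: 30.18
eef_pos: [0.4271, -0.179, 0.1201]
tool_rot: [-179.9, 0.1, 16.1]
ft_force: [0.3, 0.7, 1.3]
gripper_width: 0.0515
t 30.175 [ 0.4271 -0.179   0.1201] [-1.799e+02  1.000e-01  1.610e+01] F [0.3 0.7 1.3] M [-0.03  0.   -0.07] 0.0515
```

View pics/e1_wrist.png

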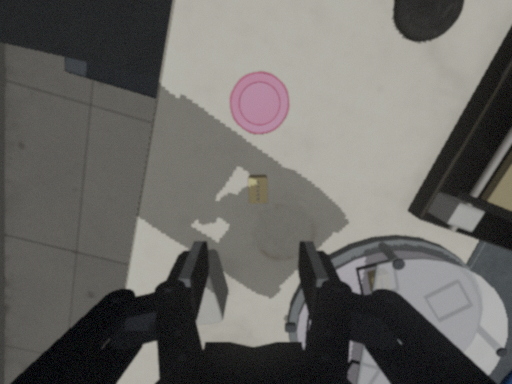

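Run:
```python
from h import *
T=np.load('pics/e1_wrist_T.npy');p={'intrinsics':np.load('pics/e1_wrist_K.npy')}
for u,v in [(258,188),(427,10)]: print(pix2z(p,T,u,v,.011).round(4))
```

```text
[ 0.429  -0.1736  0.011 ]
[5.132e-01 3.000e-04 1.100e-02]
```

```bash
python3 -m handwheel '[{"tx":1.5,"ty":3.5,"tz":-50,"wx":0,"wy":0,"wz":0,"fingers":0.6},{"tx":1.5,"ty":3.5,"tz":-90,"wx":0,"wy":0,"wz":0,"fingers":0.6},{"tx":1.5,"ty":3.5,"tz":-112,"wx":0,"wy":0,"wz":0,"fingers":0.6},{"tx":1.5,"ty":3.5,"tz":-114,"wx":0,"wy":0,"wz":0,"fingers":0.5},{"tx":1.5,"ty":3.5,"tz":-114,"wx":0,"wy":0,"wz":0,"fingers":0.2},{"tx":1.5,"ty":3.5,"tz":-114,"wx":0,"wy":0,"wz":0,"fingers":0},{"tx":1.5,"ty":3.5,"tz":-114,"wx":0,"wy":0,"wz":0,"fingers":0},{"tx":1.5,"ty":3.5,"tz":-114,"wx":0,"wy":0,"wz":0,"fingers":0}]' 60
python3 -m handwheel '[{"tx":0,"ty":0,"tz":30,"wx":0,"wy":0,"wz":0,"fingers":0},{"tx":0,"ty":0,"tz":80,"wx":0,"wy":0,"wz":0,"fingers":0},{"tx":0,"ty":0,"tz":80,"wx":0,"wy":0,"wz":0,"fingers":0}]' 60
python3 look.py e2 wrist block_1_mid
```

```text
time: 31.28
eef_pos: [0.431, -0.1762, 0.0081]
tool_rot: [179.9, -0.1, 16.2]
ft_force: [-1.2, -0.5, 7.5]
gripper_width: 0.0152
time: 31.65
eef_pos: [0.4326, -0.1769, 0.0906]
tool_rot: [179.7, -0.4, 16.2]
ft_force: [-0.4, -0.3, 0.2]
gripper_width: 0.0151
t 31.65 [ 0.4326 -0.1769  0.0906] [179.7  -0.4  16.2] F [-0.4 -0.3  0.2] M [ 0.03 -0.04  0.  ] 0.0151
```

View pics/e2_wrist.png

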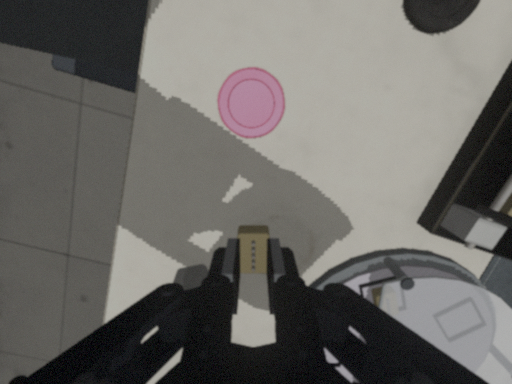

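```bash
for v in 227 250 273; do python3 toolpix.py e2 254 $v -0.004;done
```

```text
[-0.0005 -0.019  -0.004 ]
[-0.0005 -0.005  -0.004 ]
[-0.0004  0.01   -0.004 ]
```

```bash
python3 -m handwheel '[{"tx":10,"ty":0,"tz":20,"wx":0,"wy":0,"wz":10,"fingers":0},{"tx":30,"ty":-10,"tz":30,"wx":0,"wy":0,"wz":20,"fingers":0},{"tx":50,"ty":-30,"tz":30,"wx":0,"wy":0,"wz":30,"fingers":0},{"tx":70,"ty":-50,"tz":30,"wx":0,"wy":0,"wz":40,"fingers":0},{"tx":90,"ty":-80,"tz":30,"wx":0,"wy":0,"wz":50,"fingers":0},{"tx":114,"ty":-110,"tz":30,"wx":0,"wy":0,"wz":60,"fingers":0},{"tx":114,"ty":-129,"tz":20,"wx":0,"wy":0,"wz":70,"fingers":0},{"tx":114,"ty":-129,"tz":0,"wx":0,"wy":0,"wz":80,"fingers":0},{"tx":114,"ty":-129,"tz":-30,"wx":0,"wy":0,"wz":89.3,"fingers":0},{"tx":114,"ty":-129,"tz":-40,"wx":0,"wy":0,"wz":89.3,"fingers":0}]' 60
python3 -m handwheel '[{"tx":0,"ty":0,"tz":0,"wx":0,"wy":0,"wz":0,"fingers":0}]' 60
python3 look.py e3 wrist block_1_mid; python3 fit.py .61 -.289 195.5 e3
```

```text
time: 33.0
eef_pos: [0.5419, -0.3037, 0.0436]
tool_rot: [-179.8, -0.2, 105.4]
ft_force: [0.4, 0.4, -0.5]
gripper_width: 0.0151
time: 33.12
eef_pos: [0.5431, -0.3042, 0.0454]
tool_rot: [-179.9, -0.1, 105.3]
ft_force: [0.9, -0.0, 0.6]
gripper_width: 0.0148
t 33.125 [ 0.5431 -0.3042  0.0454] [-1.799e+02 -1.000e-01  1.053e+02] F [ 0.9 -0.   0.6] M [-0.01  0.    0.02] 0.0148
e3_wrist score 5616 centre 0.6092 -0.2893 theta 195.0
```

View pics/e3_wrist.png

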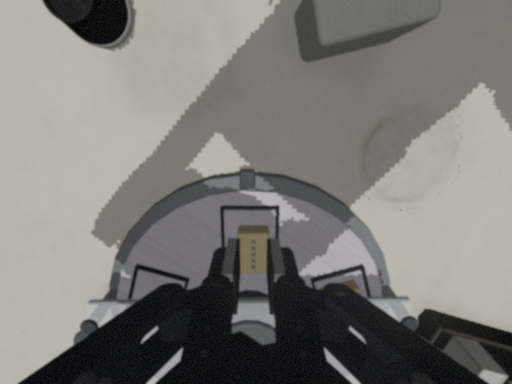

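```bash
python3 -m handwheel '[{"tx":3.4,"ty":-2,"tz":-10,"wx":0,"wy":0,"wz":0,"fingers":0},{"tx":3.4,"ty":-2,"tz":-18,"wx":0,"wy":0,"wz":0,"fingers":0},{"tx":3.4,"ty":-2,"tz":-19.5,"wx":0,"wy":0,"wz":0,"fingers":0},{"tx":3.4,"ty":-2,"tz":-19.5,"wx":0,"wy":0,"wz":0,"fingers":0}]' 60
python3 -m handwheel '[{"tx":0,"ty":0,"tz":0,"wx":0,"wy":0,"wz":0,"fingers":0.3},{"tx":0,"ty":0,"tz":0,"wx":0,"wy":0,"wz":0,"fingers":0.45},{"tx":0,"ty":0,"tz":0,"wx":0,"wy":0,"wz":0,"fingers":0.45},{"tx":0,"ty":0,"tz":25,"wx":0,"wy":0,"wz":0,"fingers":0.45},{"tx":0,"ty":0,"tz":60,"wx":0,"wy":0,"wz":0,"fingers":0.45},{"tx":0,"ty":0,"tz":90,"wx":0,"wy":0,"wz":0,"fingers":0.45},{"tx":0,"ty":0,"tz":90,"wx":0,"wy":0,"wz":0,"fingers":0.45}]' 60
python3 look.py e4 wrist block_1_mid; python3 fit.py .61 -.289 195.5 e4
```

```text
time: 33.72
eef_pos: [0.547, -0.3066, 0.0268]
tool_rot: [-180.0, -0.0, 105.4]
ft_force: [-0.4, 0.7, -0.3]
gripper_width: 0.0156
time: 34.6
eef_pos: [0.5487, -0.3076, 0.1197]
tool_rot: [179.8, 0.2, 105.5]
ft_force: [-0.2, -0.6, 0.6]
gripper_width: 0.0388
t 34.6 [ 0.5487 -0.3076  0.1197] [179.8   0.2 105.5] F [-0.2 -0.6  0.6] M [-0.01  0.01  0.01] 0.0388
e4_wrist score 7572 centre 0.6089 -0.2893 theta 195.0
```

View pics/e4_wrist.png

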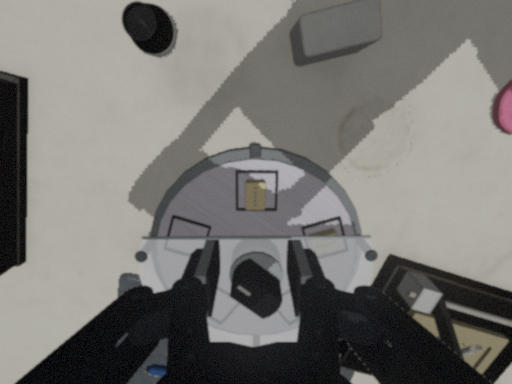

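```bash
python3 -m handwheel '[{"tx":20,"ty":6,"tz":5,"wx":0,"wy":0,"wz":-10,"fingers":0.6},{"tx":40,"ty":12,"tz":5,"wx":0,"wy":0,"wz":-20,"fingers":0.6},{"tx":63,"ty":19,"tz":5,"wx":0,"wy":0,"wz":-30,"fingers":0.6},{"tx":63,"ty":19,"tz":5,"wx":0,"wy":0,"wz":-40,"fingers":0.6},{"tx":63,"ty":19,"tz":5,"wx":0,"wy":0,"wz":-50,"fingers":0.6},{"tx":63,"ty":19,"tz":5,"wx":0,"wy":0,"wz":-60,"fingers":0.6},{"tx":63,"ty":19,"tz":5,"wx":0,"wy":0,"wz":-70,"fingers":0.6},{"tx":63,"ty":19,"tz":0,"wx":0,"wy":0,"wz":-80,"fingers":0.6},{"tx":63,"ty":19,"tz":0,"wx":0,"wy":0,"wz":-90,"fingers":0.6},{"tx":63,"ty":19,"tz":0,"wx":0,"wy":0,"wz":-100,"fingers":0.6}]' 40
python3 -m handwheel '[{"tx":0,"ty":0,"tz":0,"wx":0,"wy":0,"wz":-10,"fingers":0.6},{"tx":0,"ty":0,"tz":0,"wx":0,"wy":0,"wz":-20,"fingers":0.6},{"tx":0,"ty":0,"tz":0,"wx":0,"wy":0,"wz":-31,"fingers":0.6},{"tx":0,"ty":0,"tz":0,"wx":0,"wy":0,"wz":-31.5,"fingers":0.6}]' 40
python3 look.py e5 wrist unit_1
```

```text
time: 35.95
eef_pos: [0.6092, -0.2872, 0.115]
tool_rot: [-179.9, 0.1, 5.1]
ft_force: [0.1, 0.2, -0.4]
gripper_width: 0.0512
time: 36.45
eef_pos: [0.6093, -0.2873, 0.1154]
tool_rot: [180.0, 0.1, -26.0]
ft_force: [-0.7, -0.4, 0.3]
gripper_width: 0.0511
wrist unit_1 0.77 [ 6.121e-01 -2.893e-01 -6.000e-04] [257. 190.]
t 36.45 [ 0.6093 -0.2873  0.1154] [ 1.8e+02  1.0e-01 -2.6e+01] F [-0.7 -0.4  0.3] M [-0.02 -0.05 -0.01] 0.0511
```

View pics/e5_wrist.png

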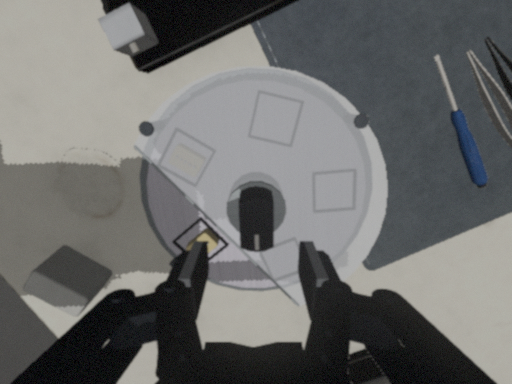

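```bash
python3 -m handwheel '[{"tx":2,"ty":-1,"tz":-30,"wx":0,"wy":0,"wz":0,"fingers":0.6},{"tx":2,"ty":-1,"tz":-52,"wx":0,"wy":0,"wz":0,"fingers":0.6},{"tx":2,"ty":-1,"tz":-54,"wx":0,"wy":0,"wz":0,"fingers":0.6},{"tx":2,"ty":-1,"tz":-54,"wx":0,"wy":0,"wz":0,"fingers":0.2},{"tx":2,"ty":-1,"tz":-54,"wx":0,"wy":0,"wz":0,"fingers":0},{"tx":2,"ty":-1,"tz":-54,"wx":0,"wy":0,"wz":0,"fingers":0},{"tx":2,"ty":-1,"tz":-54,"wx":0,"wy":0,"wz":0,"fingers":0}]' 40
python3 -m handwheel '[{"tx":0,"ty":0,"tz":0,"wx":0,"wy":0,"wz":-10,"fingers":0},{"tx":0,"ty":0,"tz":0,"wx":0,"wy":0,"wz":-20,"fingers":0},{"tx":0,"ty":0,"tz":0,"wx":0,"wy":0,"wz":-30,"fingers":0},{"tx":0,"ty":0,"tz":0,"wx":0,"wy":0,"wz":-40,"fingers":0},{"tx":0,"ty":0,"tz":0,"wx":0,"wy":0,"wz":-50,"fingers":0},{"tx":0,"ty":0,"tz":0,"wx":0,"wy":0,"wz":-60,"fingers":0},{"tx":0,"ty":0,"tz":0,"wx":0,"wy":0,"wz":-70,"fingers":0},{"tx":0,"ty":0,"tz":0,"wx":0,"wy":0,"wz":-71.5,"fingers":0},{"tx":0,"ty":0,"tz":0,"wx":0,"wy":0,"wz":-71.5,"fingers":0}]' 40
python3 look.py e6 wrist block_1_mid; python3 fit.py .61 -.289 195.5 e6
```

```text
time: 37.42
eef_pos: [0.6115, -0.2882, 0.064]
tool_rot: [-180.0, 0.1, -26.0]
ft_force: [-4.5, 2.8, 2.4]
gripper_width: 0.023
time: 38.55
eef_pos: [0.6115, -0.2884, 0.064]
tool_rot: [179.9, 0.0, -97.5]
ft_force: [-5.3, 2.1, 3.6]
gripper_width: 0.0232
t 38.55 [ 0.6115 -0.2884  0.064 ] [179.9   0.  -97.5] F [-5.3  2.1  3.6] M [0.3  0.8  0.06] 0.0232
e6_wrist score 5416 centre 0.6110 -0.2890 theta 195.2
```

View pics/e6_wrist.png

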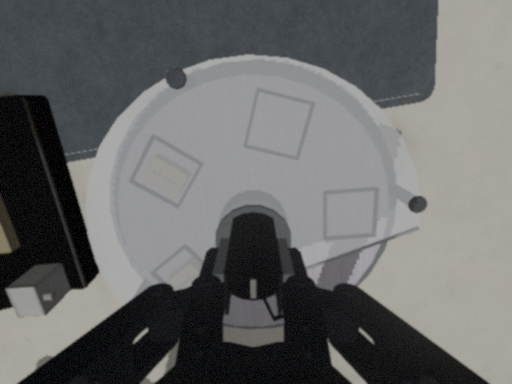

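```bash
python3 -m handwheel '[{"tx":0,"ty":0,"tz":0,"wx":0,"wy":0,"wz":0,"fingers":0.6},{"tx":0,"ty":0,"tz":0,"wx":0,"wy":0,"wz":0,"fingers":0.6},{"tx":0,"ty":0,"tz":30,"wx":0,"wy":0,"wz":0,"fingers":0.6},{"tx":0,"ty":0,"tz":80,"wx":0,"wy":0,"wz":10,"fingers":0.6},{"tx":-40,"ty":10,"tz":120,"wx":0,"wy":0,"wz":20,"fingers":0.6},{"tx":-80,"ty":30,"tz":120,"wx":0,"wy":0,"wz":30,"fingers":0.6},{"tx":-120,"ty":50,"tz":120,"wx":0,"wy":0,"wz":40,"fingers":0.6},{"tx":-150,"ty":90,"tz":120,"wx":0,"wy":0,"wz":50,"fingers":0.6},{"tx":-172,"ty":130,"tz":120,"wx":0,"wy":0,"wz":60,"fingers":0.6},{"tx":-172,"ty":170,"tz":120,"wx":0,"wy":0,"wz":70,"fingers":0.6}]' 60
python3 -m handwheel '[{"tx":0,"ty":40,"tz":0,"wx":0,"wy":0,"wz":10,"fingers":0.6},{"tx":0,"ty":80,"tz":0,"wx":0,"wy":0,"wz":20,"fingers":0.6},{"tx":0,"ty":120,"tz":0,"wx":0,"wy":0,"wz":30,"fingers":0.6},{"tx":0,"ty":160,"tz":0,"wx":0,"wy":0,"wz":40,"fingers":0.6},{"tx":0,"ty":196,"tz":0,"wx":0,"wy":0,"wz":50,"fingers":0.6},{"tx":0,"ty":196,"tz":0,"wx":0,"wy":0,"wz":60,"fingers":0.6},{"tx":0,"ty":196,"tz":0,"wx":0,"wy":0,"wz":70,"fingers":0.6},{"tx":0,"ty":196,"tz":0,"wx":0,"wy":0,"wz":80,"fingers":0.6},{"tx":0,"ty":196,"tz":0,"wx":0,"wy":0,"wz":90,"fingers":0.6},{"tx":0,"ty":196,"tz":0,"wx":0,"wy":0,"wz":100,"fingers":0.6}]' 60
python3 -m handwheel '[{"tx":0,"ty":0,"tz":-30,"wx":0,"wy":0,"wz":10,"fingers":0.6},{"tx":0,"ty":0,"tz":-60,"wx":0,"wy":0,"wz":20,"fingers":0.6},{"tx":0,"ty":0,"tz":-60,"wx":0,"wy":0,"wz":30,"fingers":0.6},{"tx":0,"ty":0,"tz":-60,"wx":0,"wy":0,"wz":40,"fingers":0.6},{"tx":0,"ty":0,"tz":-60,"wx":0,"wy":0,"wz":46.5,"fingers":0.6},{"tx":0,"ty":0,"tz":-60,"wx":0,"wy":0,"wz":46.5,"fingers":0.6}]' 60
python3 look.py f1
```

```text
time: 39.9
eef_pos: [0.4389, -0.1178, 0.1834]
tool_rot: [-180.0, -0.0, -27.3]
ft_force: [0.0, -0.0, -0.2]
gripper_width: 0.0508
time: 41.15
eef_pos: [0.4406, 0.0774, 0.1834]
tool_rot: [179.9, -0.0, 72.8]
ft_force: [0.6, 0.2, 0.0]
gripper_width: 0.0516
time: 41.9
eef_pos: [0.4407, 0.0774, 0.1233]
tool_rot: [179.9, 0.0, 118.9]
ft_force: [1.2, 0.2, -0.2]
gripper_width: 0.0511
wrist unit_1 0.63 [ 0.5946  0.282  -0.003 ] [335. 364.]
wrist cap_mid 0.9 [0.3871 0.1752 0.0034] [367. 191.]
wrist cap_mid 0.87 [0.5138 0.0074 0.0037] [158. 219.]
wrist cap_mid 0.63 [0.5744 0.0831 0.003 ] [200. 292.]
wrist cap_mid 0.56 [ 0.4113 -0.1006  0.0046] [86. 65.]
t 41.9 [0.4407 0.0774 0.1233] [179.9   0.  118.9] F [ 1.2  0.2 -0.2] M [ 0.02  0.   -0.03] 0.0511
```

View pics/f1_wrist.png

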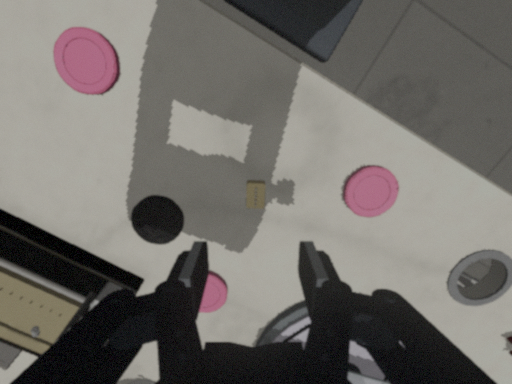

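```bash
python3 -m handwheel '[{"tx":-2,"ty":-1,"tz":-50,"wx":0,"wy":0,"wz":0,"fingers":0.6},{"tx":-2,"ty":-1,"tz":-95,"wx":0,"wy":0,"wz":0,"fingers":0.6},{"tx":-2,"ty":-1,"tz":-115,"wx":0,"wy":0,"wz":0,"fingers":0.6},{"tx":-2,"ty":-1,"tz":-117,"wx":0,"wy":0,"wz":0,"fingers":0.5},{"tx":-2,"ty":-1,"tz":-117,"wx":0,"wy":0,"wz":0,"fingers":0.2},{"tx":-2,"ty":-1,"tz":-117,"wx":0,"wy":0,"wz":0,"fingers":0},{"tx":-2,"ty":-1,"tz":-117,"wx":0,"wy":0,"wz":0,"fingers":0},{"tx":-2,"ty":-1,"tz":-117,"wx":0,"wy":0,"wz":0,"fingers":0}]' 60
python3 -m handwheel '[{"tx":0,"ty":0,"tz":30,"wx":0,"wy":0,"wz":0,"fingers":0},{"tx":0,"ty":0,"tz":80,"wx":0,"wy":0,"wz":0,"fingers":0},{"tx":0,"ty":0,"tz":80,"wx":0,"wy":0,"wz":0,"fingers":0}]' 60
python3 look.py f2 wrist block_1_mid
```

```text
time: 43.25
eef_pos: [0.4389, 0.0764, 0.0071]
tool_rot: [179.9, 0.0, 119.0]
ft_force: [-2.4, -0.3, 8.1]
gripper_width: 0.0149
time: 43.62
eef_pos: [0.4409, 0.0768, 0.0896]
tool_rot: [179.6, 0.1, 119.0]
ft_force: [0.3, 0.1, -1.1]
gripper_width: 0.0148
t 43.625 [0.4409 0.0768 0.0896] [1.796e+02 1.000e-01 1.190e+02] F [ 0.3  0.1 -1.1] M [-0.02  0.02  0.  ] 0.0148
```

View pics/f2_wrist.png

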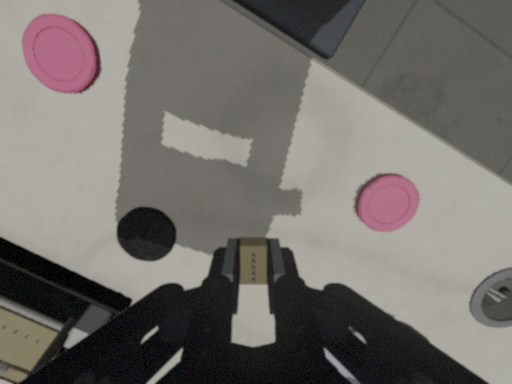

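```bash
python3 -m handwheel '[{"tx":0,"ty":-50,"tz":30,"wx":0,"wy":0,"wz":-10,"fingers":0},{"tx":0,"ty":-110,"tz":40,"wx":0,"wy":0,"wz":-13.5,"fingers":0},{"tx":0,"ty":-165,"tz":40,"wx":0,"wy":0,"wz":-13.5,"fingers":0},{"tx":10,"ty":-220,"tz":40,"wx":0,"wy":0,"wz":-13.5,"fingers":0},{"tx":40,"ty":-270,"tz":40,"wx":0,"wy":0,"wz":-13.5,"fingers":0},{"tx":70,"ty":-320,"tz":40,"wx":0,"wy":0,"wz":-13.5,"fingers":0},{"tx":90,"ty":-365,"tz":30,"wx":0,"wy":0,"wz":-13.5,"fingers":0},{"tx":101,"ty":-385,"tz":0,"wx":0,"wy":0,"wz":-13.5,"fingers":0},{"tx":101,"ty":-385,"tz":-38,"wx":0,"wy":0,"wz":-13.5,"fingers":0},{"tx":101,"ty":-385,"tz":-38,"wx":0,"wy":0,"wz":-13.5,"fingers":0}]' 60
python3 -m handwheel '[{"tx":0,"ty":0,"tz":0,"wx":0,"wy":0,"wz":0,"fingers":0}]' 60
python3 look.py f3 wrist block_1_mid; python3 fit.py .61 -.289 195.5 f3
```

```text
time: 44.98
eef_pos: [0.5361, -0.3072, 0.0439]
tool_rot: [-179.7, -0.3, 105.4]
ft_force: [0.2, 0.5, -0.8]
gripper_width: 0.0152
time: 45.1
eef_pos: [0.5391, -0.3084, 0.0482]
tool_rot: [-180.0, -0.0, 105.5]
ft_force: [0.5, -0.2, 0.4]
gripper_width: 0.0147
wrist block_1_mid 0.42 [ 0.605  -0.3599  0.0196] [161. 294.]
t 45.1 [ 0.5391 -0.3084  0.0482] [-180.    -0.   105.5] F [ 0.5 -0.2  0.4] M [-0.02  0.07  0.04] 0.0147
f3_wrist score 4624 centre 0.6090 -0.2893 theta 195.1
```

View pics/f3_wrist.png

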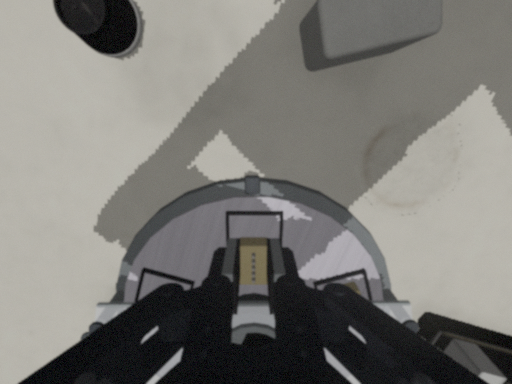

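```bash
python3 -m handwheel '[{"tx":1.5,"ty":0,"tz":-10,"wx":0,"wy":0,"wz":0,"fingers":0},{"tx":1.5,"ty":0,"tz":-20,"wx":0,"wy":0,"wz":0,"fingers":0},{"tx":1.5,"ty":0,"tz":-22.5,"wx":0,"wy":0,"wz":0,"fingers":0},{"tx":1.5,"ty":0,"tz":-22.5,"wx":0,"wy":0,"wz":0,"fingers":0}]' 60
python3 -m handwheel '[{"tx":0,"ty":0,"tz":0,"wx":0,"wy":0,"wz":0,"fingers":0.3},{"tx":0,"ty":0,"tz":0,"wx":0,"wy":0,"wz":0,"fingers":0.45},{"tx":0,"ty":0,"tz":0,"wx":0,"wy":0,"wz":0,"fingers":0.45},{"tx":0,"ty":0,"tz":25,"wx":0,"wy":0,"wz":0,"fingers":0.45},{"tx":0,"ty":0,"tz":60,"wx":0,"wy":0,"wz":0,"fingers":0.45},{"tx":0,"ty":0,"tz":90,"wx":0,"wy":0,"wz":0,"fingers":0.45},{"tx":0,"ty":0,"tz":90,"wx":0,"wy":0,"wz":0,"fingers":0.45}]' 60
python3 look.py f4 wrist block_1_mid; python3 fit.py .61 -.289 195.5 f4
```

```text
time: 45.7
eef_pos: [0.5406, -0.3087, 0.0253]
tool_rot: [-180.0, -0.0, 105.5]
ft_force: [0.1, -0.3, -0.9]
gripper_width: 0.0152
time: 46.58
eef_pos: [0.5422, -0.3096, 0.1181]
tool_rot: [179.8, 0.2, 105.5]
ft_force: [0.4, 0.7, -0.3]
gripper_width: 0.0385
t 46.575 [ 0.5422 -0.3096  0.1181] [179.8   0.2 105.5] F [ 0.4  0.7 -0.3] M [ 0.04  0.07 -0.02] 0.0385
f4_wrist score 7457 centre 0.6083 -0.2892 theta 195.5
```

View pics/f4_wrist.png

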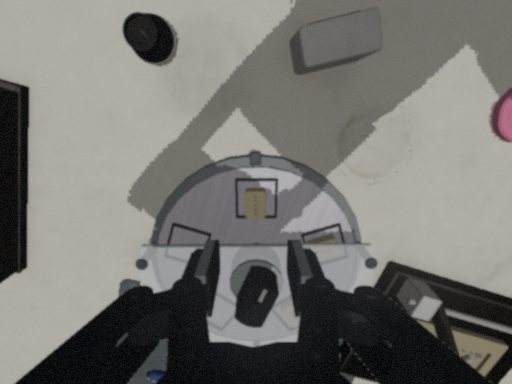

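```bash
python3 -m handwheel '[{"tx":20,"ty":6,"tz":5,"wx":0,"wy":0,"wz":-10,"fingers":0.6},{"tx":45,"ty":12,"tz":5,"wx":0,"wy":0,"wz":-20,"fingers":0.6},{"tx":69,"ty":21,"tz":5,"wx":0,"wy":0,"wz":-23,"fingers":0.6},{"tx":69,"ty":21,"tz":0,"wx":0,"wy":0,"wz":-23,"fingers":0.6},{"tx":69,"ty":21,"tz":0,"wx":0,"wy":0,"wz":-23,"fingers":0.6}]' 40
python3 look.py g1 wrist unit_1
```

```text
time: 47.3
eef_pos: [0.6081, -0.2872, 0.1136]
tool_rot: [-179.8, -0.0, 82.5]
ft_force: [-0.9, 0.0, 0.4]
gripper_width: 0.0511
wrist unit_1 0.57 [ 0.6119 -0.2922 -0.0035] [249. 196.]
t 47.3 [ 0.6081 -0.2872  0.1136] [-179.8   -0.    82.5] F [-0.9  0.   0.4] M [ 0.04 -0.01 -0.01] 0.0511
```

View pics/g1_wrist.png

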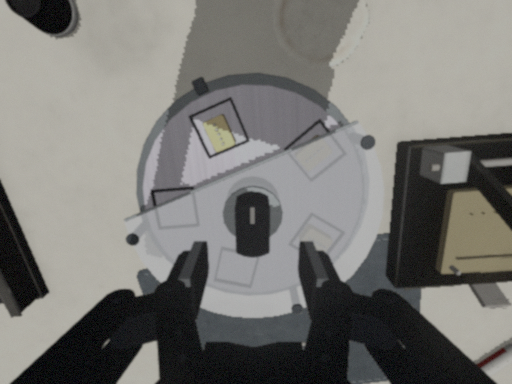

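```bash
python3 -m handwheel '[{"tx":3,"ty":-1,"tz":-30,"wx":0,"wy":0,"wz":0,"fingers":0.6},{"tx":3,"ty":-1,"tz":-50,"wx":0,"wy":0,"wz":0,"fingers":0.6},{"tx":3,"ty":-1,"tz":-52,"wx":0,"wy":0,"wz":0,"fingers":0.6},{"tx":3,"ty":-1,"tz":-52,"wx":0,"wy":0,"wz":0,"fingers":0.2},{"tx":3,"ty":-1,"tz":-52,"wx":0,"wy":0,"wz":0,"fingers":0},{"tx":3,"ty":-1,"tz":-52,"wx":0,"wy":0,"wz":0,"fingers":0},{"tx":3,"ty":-1,"tz":-52,"wx":0,"wy":0,"wz":0,"fingers":0}]' 40
python3 -m handwheel '[{"tx":0,"ty":0,"tz":0,"wx":0,"wy":0,"wz":-10,"fingers":0},{"tx":0,"ty":0,"tz":0,"wx":0,"wy":0,"wz":-20,"fingers":0},{"tx":0,"ty":0,"tz":0,"wx":0,"wy":0,"wz":-30,"fingers":0},{"tx":0,"ty":0,"tz":0,"wx":0,"wy":0,"wz":-40,"fingers":0},{"tx":0,"ty":0,"tz":0,"wx":0,"wy":0,"wz":-50,"fingers":0},{"tx":0,"ty":0,"tz":0,"wx":0,"wy":0,"wz":-60,"fingers":0},{"tx":0,"ty":0,"tz":0,"wx":0,"wy":0,"wz":-70,"fingers":0},{"tx":0,"ty":0,"tz":0,"wx":0,"wy":0,"wz":-71.8,"fingers":0},{"tx":0,"ty":0,"tz":0,"wx":0,"wy":0,"wz":-71.8,"fingers":0}]' 40
python3 look.py g2 wrist block_1_mid; python3 fit.py .61 -.289 195.5 g1 g2
```

```text
time: 48.28
eef_pos: [0.6132, -0.2886, 0.0646]
tool_rot: [179.9, 0.0, 82.5]
ft_force: [-0.4, 3.4, 6.4]
gripper_width: 0.023
time: 49.4
eef_pos: [0.6118, -0.29, 0.0646]
tool_rot: [179.9, 0.1, 10.7]
ft_force: [-7.6, -3.4, 8.3]
gripper_width: 0.0227
t 49.4 [ 0.6118 -0.29    0.0646] [1.799e+02 1.000e-01 1.070e+01] F [-7.6 -3.4  8.3] M [-0.66  1.27 -0.01] 0.0227
g1_wrist score 9623 centre 0.6093 -0.2886 theta 195.3
g2_wrist score 7636 centre 0.6103 -0.2880 theta 195.6
```

View pics/g2_wrist.png

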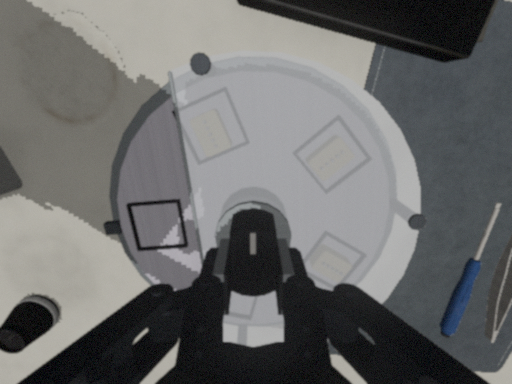

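```bash
python3 -m handwheel '[{"tx":0,"ty":0,"tz":0,"wx":0,"wy":0,"wz":0,"fingers":0.6},{"tx":0,"ty":0,"tz":0,"wx":0,"wy":0,"wz":0,"fingers":0.6},{"tx":0,"ty":0,"tz":30,"wx":0,"wy":0,"wz":0,"fingers":0.6},{"tx":0,"ty":0,"tz":80,"wx":0,"wy":0,"wz":10,"fingers":0.6},{"tx":-30,"ty":10,"tz":120,"wx":0,"wy":0,"wz":20,"fingers":0.6},{"tx":-60,"ty":40,"tz":150,"wx":0,"wy":0,"wz":30,"fingers":0.8},{"tx":-100,"ty":70,"tz":150,"wx":0,"wy":0,"wz":40,"fingers":0.9},{"tx":-110,"ty":110,"tz":150,"wx":0,"wy":0,"wz":50,"fingers":1},{"tx":-110,"ty":150,"tz":150,"wx":0,"wy":0,"wz":60,"fingers":1},{"tx":-110,"ty":190,"tz":150,"wx":0,"wy":0,"wz":70,"fingers":1}]' 40
python3 -m handwheel '[{"tx":0,"ty":40,"tz":0,"wx":0,"wy":0,"wz":9.5,"fingers":1},{"tx":0,"ty":80,"tz":-10,"wx":0,"wy":0,"wz":9.5,"fingers":1},{"tx":5,"ty":110,"tz":-30,"wx":0,"wy":0,"wz":9.5,"fingers":1},{"tx":5,"ty":110,"tz":-30,"wx":0,"wy":0,"wz":9.5,"fingers":1},{"tx":5,"ty":110,"tz":-30,"wx":0,"wy":0,"wz":9.5,"fingers":1}]' 40
python3 look.py k1 wrist,scene cap_mid
python3 - <<'E'
import cv2
a=cv2.imread('pics/k1_scene.png')[110:330,130:400];cv2.imwrite('pics/k1c.png',cv2.resize(a,None,fx=2.7,fy=2.7,interpolation=cv2.INTER_CUBIC))
E
```

```text
time: 50.75
eef_pos: [0.5026, -0.0975, 0.2138]
tool_rot: [179.9, -0.0, 81.0]
ft_force: [0.6, -0.6, -0.2]
gripper_width: 0.086
time: 51.38
eef_pos: [0.5078, 0.011, 0.1837]
tool_rot: [180.0, 0.0, 90.2]
ft_force: [0.3, -0.2, -0.3]
gripper_width: 0.0851
wrist cap_mid 0.95 [0.386  0.1766 0.0023] [412.  62.]
wrist cap_mid 0.92 [0.5122 0.0051 0.0069] [249. 179.]
wrist cap_mid 0.84 [0.571  0.0864 0.0028] [313. 223.]
wrist cap_mid 0.74 [ 0.412  -0.1023  0.0055] [148.  88.]
scene cap_mid 0.73 [0.5167 0.0083 0.0043] [238. 204.]
scene cap_mid 0.59 [0.3911 0.174  0.0063] [170. 188.]
scene cap_mid 0.56 [ 0.4075 -0.098   0.0073] [225. 240.]
scene cap_mid 0.51 [0.5722 0.0809 0.0061] [240. 183.]
t 51.475 [0.508  0.0106 0.1841] [179.9   0.   90.1] F [-0.5 -0.7  0.9] M [-0.04 -0.01  0.  ] 0.085
```

View pics/k1_wrist.png

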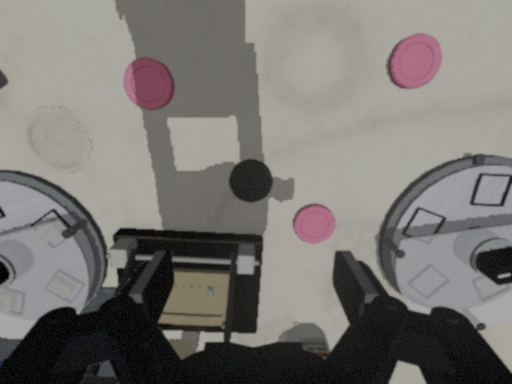

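View pics/k1c.png

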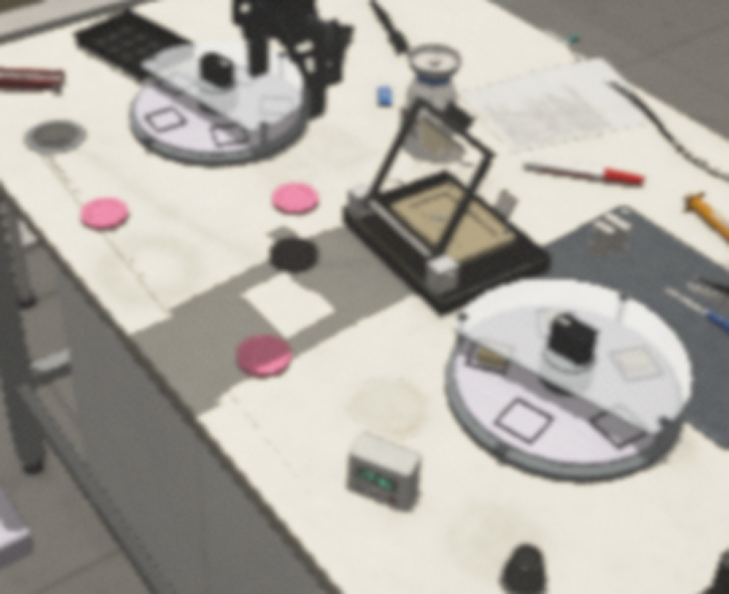

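```bash
cat > cap.py <<'E'
import sys
from h import *
n=sys.argv[1];u,v=map(float,sys.argv[2:4]);z=float(sys.argv[4])
img=cv2.imread(f'pics/{n}_wrist.png');T=np.load(f'pics/{n}_wrist_T.npy');p={'intrinsics':np.load(f'pics/{n}_wrist_K.npy')}
g=cv2.cvtColor(img,cv2.COLOR_BGR2GRAY);m=(g<70).astype(np.uint8)
m=cv2.morphologyEx(m,cv2.MORPH_OPEN,np.ones((5,5)))
_,L,S,C=cv2.connectedComponentsWithStats(m);i=L[int(v),int(u)]
print('area',S[i],C[i]);
c=max(cv2.findContours((L==i).astype(np.uint8),0,1)[0],key=len)[:,0,:]
W=np.array([pix2z(p,T,a,b,z)[:2] for a,b in c]);(x,y),r=cv2.minEnclosingCircle((W*1000).astype(np.float32));print('enc',x,y,r)
A=np.c_[2*W,np.ones(len(W))];s=np.linalg.lstsq(A,(W**2).sum(1),rcond=None)[0];print('fit',s[:2].round(4),np.sqrt(s[2]+s[0]**2+s[1]**2).round(4))
E
python3 cap.py k1 251 181 .010
python3 - <<'E'
from h import *
T=np.load('pics/k1_wrist_T.npy');p={'intrinsics':np.load('pics/k1_wrist_K.npy')}
for z in (0,.03):
  for u,v in [(120,232),(262,236),(123,250),(245,255)]: print(z,pix2z(p,T,u,v,z).round(3))
E
```

```text
area [ 229  159   43   43 1436] [250.2402507 180.4045961]
enc 513.2750854492188 7.037192344665527 25.93901824951172
fit [0.5135 0.0071] 0.0249
0 [ 0.585 -0.16   0.   ]
0 [0.59  0.022 0.   ]
0 [ 0.611 -0.16   0.   ]
0 [0.618 0.    0.   ]
0.03 [ 0.57  -0.145  0.03 ]
0.03 [0.575 0.021 0.03 ]
0.03 [ 0.594 -0.145  0.03 ]
0.03 [0.6   0.001 0.03 ]
```

```bash
python3 -m handwheel '[{"tx":5.5,"ty":-3.5,"tz":-60,"wx":0,"wy":0,"wz":0,"fingers":1},{"tx":5.5,"ty":-3.5,"tz":-120,"wx":0,"wy":0,"wz":0,"fingers":1},{"tx":5.5,"ty":-3.5,"tz":-160,"wx":0,"wy":0,"wz":0,"fingers":1},{"tx":5.5,"ty":-3.5,"tz":-176,"wx":0,"wy":0,"wz":0,"fingers":0.9},{"tx":5.5,"ty":-3.5,"tz":-181,"wx":0,"wy":0,"wz":0,"fingers":0.8},{"tx":5.5,"ty":-3.5,"tz":-181,"wx":0,"wy":0,"wz":0,"fingers":0.7}]' 40
python3 look.py k2 wrist cap_mid
```

```text
time: 52.32
eef_pos: [0.5141, 0.0077, 0.0035]
tool_rot: [179.9, 0.0, 90.1]
ft_force: [0.0, 0.4, -0.1]
gripper_width: 0.06
wrist cap_mid 0.69 [ 0.4123 -0.1009  0.005 ] [15. 58.]
wrist cap_mid 0.68 [0.5124 0.0052 0.0036] [250. 252.]
t 52.325 [0.5141 0.0077 0.0035] [179.9   0.   90.1] F [ 0.   0.4 -0.1] M [ 0.01 -0.01  0.01] 0.06
```

View pics/k2_wrist.png

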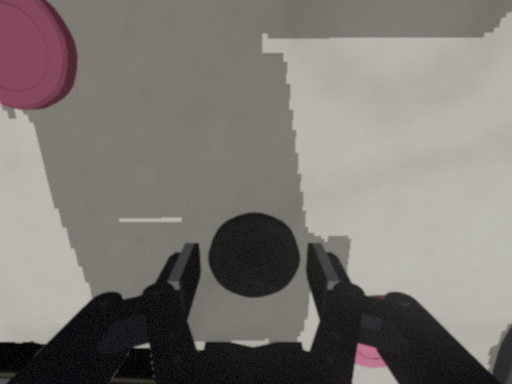

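```bash
for v in 212 254 297; do python3 toolpix.py k2 254 $v -0.0065;done
python3 -m handwheel '[{"tx":-3,"ty":0,"tz":-2,"wx":0,"wy":0,"wz":0,"fingers":0.7},{"tx":-3,"ty":0,"tz":-2.5,"wx":0,"wy":0,"wz":0,"fingers":0.6},{"tx":-3,"ty":0,"tz":-2.5,"wx":0,"wy":0,"wz":0,"fingers":0.4},{"tx":-3,"ty":0,"tz":-2.5,"wx":0,"wy":0,"wz":0,"fingers":0.3},{"tx":-3,"ty":0,"tz":-2.5,"wx":0,"wy":0,"wz":0,"fingers":0.3},{"tx":-3,"ty":0,"tz":-2.5,"wx":0,"wy":0,"wz":0,"fingers":0.3}]' 40
python3 -m handwheel '[{"tx":0,"ty":0,"tz":30,"wx":0,"wy":0,"wz":0,"fingers":0.3},{"tx":0,"ty":0,"tz":60,"wx":0,"wy":0,"wz":0,"fingers":0.3},{"tx":0,"ty":0,"tz":60,"wx":0,"wy":0,"wz":0,"fingers":0.3}]' 40
python3 look.py k3 wrist,scene cap_mid
```

```text
[-0.0005 -0.0288 -0.0065]
[-0.0005 -0.0039 -0.0065]
[-0.0004  0.0245 -0.0065]
time: 53.18
eef_pos: [0.5101, 0.0078, 0.0008]
tool_rot: [-180.0, 0.0, 90.2]
ft_force: [-2.8, 0.8, 10.9]
gripper_width: 0.0474
time: 53.55
eef_pos: [0.5119, 0.0079, 0.062]
tool_rot: [179.8, -0.0, 90.2]
ft_force: [-0.3, -0.4, -0.2]
gripper_width: 0.0473
wrist cap_mid 0.86 [0.5719 0.0852 0.0035] [345. 281.]
wrist cap_mid 0.63 [ 0.41   -0.1029  0.0036] [85. 70.]
wrist cap_mid 0.58 [0.5155 0.0052 0.0645] [249. 263.]
scene cap_mid 0.77 [0.3879 0.1748 0.0063] [169. 189.]
scene cap_mid 0.62 [0.5145 0.0118 0.065 ] [236. 186.]
scene cap_mid 0.56 [ 0.412  -0.1031  0.0065] [228. 241.]
t 53.65 [0.5101 0.0078 0.06  ] [180.   -0.   90.2] F [ 0.9 -0.2 -0.4] M [0.03 0.01 0.  ] 0.0471
```

View pics/k3_wrist.png

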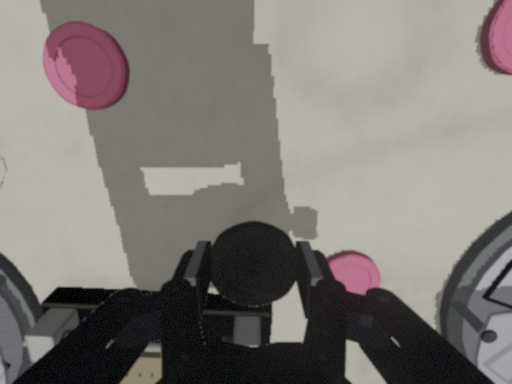

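Run:
```python
import cv2
a=cv2.imread('pics/k3_scene.png')[110:290,160:310];cv2.imwrite('pics/k3c.png',cv2.resize(a,None,fx=3.3,fy=3.3,interpolation=cv2.INTER_CUBIC))
```

```text
(no output)
```

View pics/k3c.png

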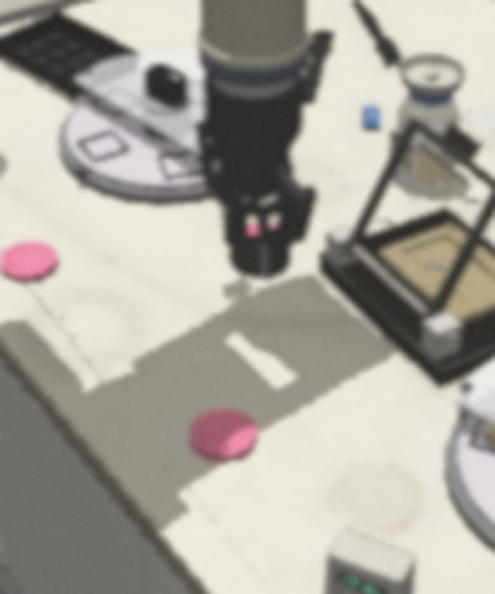

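```bash
for uv in "254 220" "254 306" "210 263" "298 263"; do python3 toolpix.py k3 $uv -0.0092;done
python3 - <<'E'
import cv2
a=cv2.imread('pics/k3_wrist.png')[200:330,160:350];a=cv2.convertScaleAbs(a,alpha=3,beta=0);cv2.imwrite('pics/k3d.png',cv2.resize(a,None,fx=4,fy=4,interpolation=cv2.INTER_CUBIC))
E
```

```text
[-0.0005 -0.0255 -0.0092]
[-0.0004  0.0286 -0.0092]
[-0.0244  0.     -0.0092]
[ 0.0234  0.     -0.0092]
```

View pics/k3d.png

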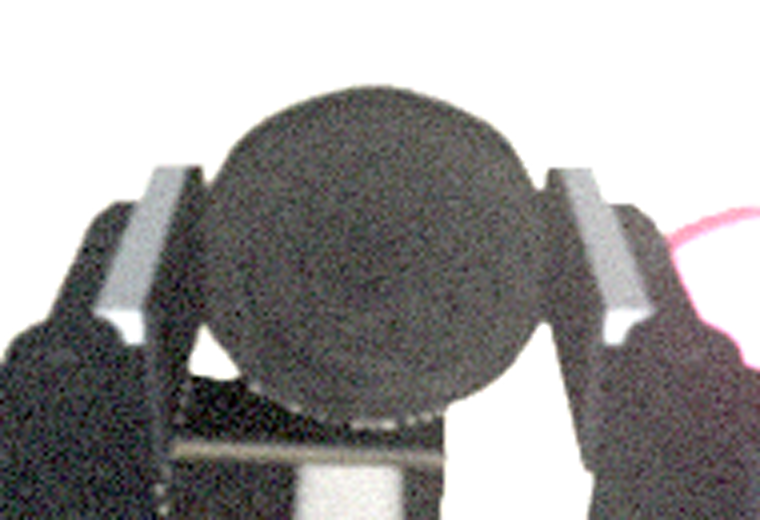

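```bash
for z in -0.009 -0.004 0.001 0.006 0.011; do for uv in "254 221.3" "254 305" "210.7 258" "297 258"; do python3 toolpix.py k3 $uv $z;done;done
```

```text
[-0.0005 -0.0246 -0.009 ]
[-0.0004  0.0281 -0.009 ]
[-0.0239 -0.0029 -0.009 ]
[ 0.0228 -0.003  -0.009 ]
[-0.0005 -0.0224 -0.004 ]
[-0.0004  0.0323 -0.004 ]
[-0.0248  0.0001 -0.004 ]
[ 0.0237  0.0001 -0.004 ]
[-0.0005 -0.0201  0.001 ]
[-0.0004  0.0366  0.001 ]
[-0.0256  0.0032  0.001 ]
[0.0246 0.0032 0.001 ]
[-0.0005 -0.0179  0.006 ]
[-0.0004  0.0408  0.006 ]
[-0.0265  0.0063  0.006 ]
[0.0255 0.0062 0.006 ]
[-0.0004 -0.0156  0.011 ]
[-0.0004  0.0451  0.011 ]
[-0.0274  0.0093  0.011 ]
[0.0264 0.0093 0.011 ]
```

```bash
python3 -m handwheel '[{"tx":-35,"ty":0,"tz":-10,"wx":0,"wy":0,"wz":0,"fingers":0.3},{"tx":-70,"ty":0,"tz":-30,"wx":0,"wy":0,"wz":0,"fingers":0.3},{"tx":-70,"ty":0,"tz":-50,"wx":0,"wy":0,"wz":0,"fingers":0.3},{"tx":-70,"ty":0,"tz":-59,"wx":0,"wy":0,"wz":0,"fingers":0.3},{"tx":-70,"ty":0,"tz":-59,"wx":0,"wy":0,"wz":0,"fingers":0.3}]' 40
python3 -m handwheel '[{"tx":0,"ty":0,"tz":0,"wx":0,"wy":0,"wz":0,"fingers":0.8},{"tx":0,"ty":0,"tz":0,"wx":0,"wy":0,"wz":0,"fingers":1},{"tx":4,"ty":0,"tz":2,"wx":0,"wy":0,"wz":0,"fingers":1},{"tx":4,"ty":0,"tz":4,"wx":0,"wy":0,"wz":0,"fingers":1},{"tx":4,"ty":0,"tz":4,"wx":0,"wy":0,"wz":0,"fingers":1}]' 40
python3 look.py k4 wrist cap_mid; python3 cap.py k4 253 250 .01
```

```text
time: 54.38
eef_pos: [0.4401, 0.0078, 0.0002]
tool_rot: [-179.9, 0.0, 90.2]
ft_force: [-0.8, -0.5, -0.6]
gripper_width: 0.0471
time: 55.0
eef_pos: [0.4445, 0.0078, 0.0053]
tool_rot: [180.0, 0.0, 90.2]
ft_force: [-0.5, -0.9, 0.6]
gripper_width: 0.0853
wrist cap_mid 0.65 [ 0.409  -0.1004  0.0037] [ 54. 195.]
wrist cap_mid 0.6 [0.4457 0.0046 0.0062] [248. 257.]
t 55.0 [0.4445 0.0078 0.0053] [180.    0.   90.2] F [-0.5 -0.9  0.6] M [-0.01  0.03 -0.  ] 0.0853
area [ 208  211   91   83 5892] [253.08010862 252.28038018]
enc 441.30987548828125 7.207083702087402 26.307836532592773
fit [0.4415 0.0072] 0.0254
```

View pics/k4_wrist.png

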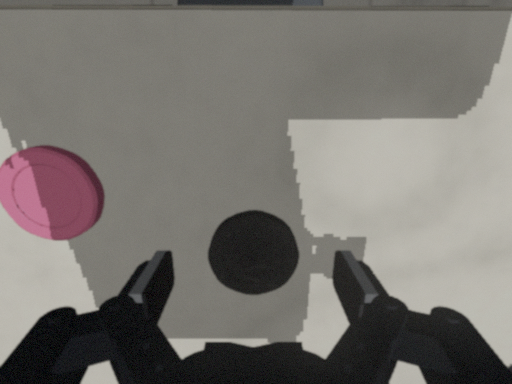

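```bash
python3 -m handwheel '[{"tx":0,"ty":0,"tz":10,"wx":0,"wy":0,"wz":-10,"fingers":1},{"tx":0,"ty":0,"tz":15,"wx":0,"wy":0,"wz":-20,"fingers":1},{"tx":0,"ty":0,"tz":15,"wx":0,"wy":0,"wz":-30,"fingers":1},{"tx":0,"ty":0,"tz":15,"wx":0,"wy":0,"wz":-40,"fingers":1},{"tx":0,"ty":0,"tz":15,"wx":0,"wy":0,"wz":-50,"fingers":1},{"tx":0,"ty":0,"tz":15,"wx":0,"wy":0,"wz":-60,"fingers":1},{"tx":0,"ty":0,"tz":15,"wx":0,"wy":0,"wz":-70,"fingers":1},{"tx":0,"ty":0,"tz":15,"wx":0,"wy":0,"wz":-80,"fingers":1},{"tx":0,"ty":0,"tz":15,"wx":0,"wy":0,"wz":-90.2,"fingers":1},{"tx":0,"ty":0,"tz":15,"wx":0,"wy":0,"wz":-90.2,"fingers":1}]' 40
python3 look.py k5 wrist cap_mid
```

```text
time: 56.35
eef_pos: [0.4441, 0.0078, 0.02]
tool_rot: [180.0, 0.0, 0.0]
ft_force: [0.4, 0.1, -0.5]
gripper_width: 0.0854
wrist cap_mid 0.72 [0.4431 0.0034 0.0035] [253. 245.]
wrist cap_mid 0.58 [0.5712 0.0803 0.0048] [490. 120.]
t 56.35 [0.4441 0.0078 0.02  ] [180.   0.   0.] F [ 0.4  0.1 -0.5] M [ 0.01 -0.    0.03] 0.0854
```

View pics/k5_wrist.png

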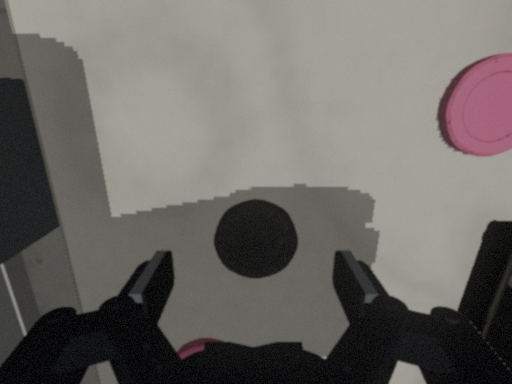

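```bash
python3 -m handwheel '[{"tx":0.8,"ty":0,"tz":-15,"wx":0,"wy":0,"wz":0,"fingers":1},{"tx":0.8,"ty":0,"tz":-19,"wx":0,"wy":0,"wz":0,"fingers":0.8},{"tx":0.8,"ty":0,"tz":-19,"wx":0,"wy":0,"wz":0,"fingers":0.6},{"tx":0.8,"ty":0,"tz":-19,"wx":0,"wy":0,"wz":0,"fingers":0.4},{"tx":0.8,"ty":0,"tz":-19,"wx":0,"wy":0,"wz":0,"fingers":0.3},{"tx":0.8,"ty":0,"tz":-19,"wx":0,"wy":0,"wz":0,"fingers":0.3},{"tx":0.8,"ty":0,"tz":-19,"wx":0,"wy":0,"wz":0,"fingers":0.3}]' 40
python3 look.py k6 wrist cap_mid
python3 -m handwheel '[{"tx":0,"ty":0,"tz":40,"wx":0,"wy":0,"wz":0,"fingers":0.3},{"tx":0,"ty":30,"tz":90,"wx":0,"wy":0,"wz":0,"fingers":0.3},{"tx":0,"ty":60,"tz":130,"wx":0,"wy":0,"wz":0,"fingers":0.3},{"tx":20,"ty":110,"tz":130,"wx":0,"wy":0,"wz":0,"fingers":0.3},{"tx":60,"ty":150,"tz":130,"wx":0,"wy":0,"wz":0,"fingers":0.3},{"tx":100,"ty":200,"tz":130,"wx":0,"wy":0,"wz":0,"fingers":0.3},{"tx":130,"ty":240,"tz":130,"wx":0,"wy":0,"wz":0,"fingers":0.3},{"tx":146,"ty":273,"tz":130,"wx":0,"wy":0,"wz":0,"fingers":0.3},{"tx":146,"ty":273,"tz":130,"wx":0,"wy":0,"wz":0,"fingers":0.3},{"tx":146,"ty":273,"tz":130,"wx":0,"wy":0,"wz":0,"fingers":0.3}]' 40
python3 look.py k7 wrist,scene cap_mid
```

```text
time: 57.32
eef_pos: [0.4451, 0.0078, 0.0011]
tool_rot: [-180.0, -0.0, -0.0]
ft_force: [-0.2, 0.3, 0.3]
gripper_width: 0.0478
wrist cap_mid 0.65 [0.4423 0.0049 0.0032] [250. 259.]
t 57.325 [0.4451 0.0078 0.0011] [-180.   -0.   -0.] F [-0.2  0.3  0.3] M [-0.03  0.01 -0.02] 0.0478
time: 58.68
eef_pos: [0.5901, 0.2801, 0.1305]
tool_rot: [179.9, 0.1, -0.0]
ft_force: [0.7, -0.9, 0.4]
gripper_width: 0.0478
wrist cap_mid 0.95 [0.5741 0.0849 0.0028] [241. 338.]
wrist cap_mid 0.78 [0.5875 0.2756 0.1308] [250. 259.]
wrist cap_mid 0.56 [0.387  0.1737 0.005 ] [ 73. 278.]
scene cap_mid 0.83 [ 0.4095 -0.1     0.0069] [227. 240.]
scene cap_mid 0.68 [0.3905 0.1743 0.0055] [169. 189.]
scene cap_mid 0.56 [0.57   0.086  0.0068] [238. 183.]
scene cap_mid 0.51 [0.5895 0.2817 0.1337] [208. 116.]
t 58.775 [0.5903 0.2797 0.1309] [ 1.8e+02  1.0e-01 -1.0e-01] F [ 0.6 -0.  -0.2] M [ 0.03  0.03 -0.01] 0.0476
```

View pics/k7_wrist.png

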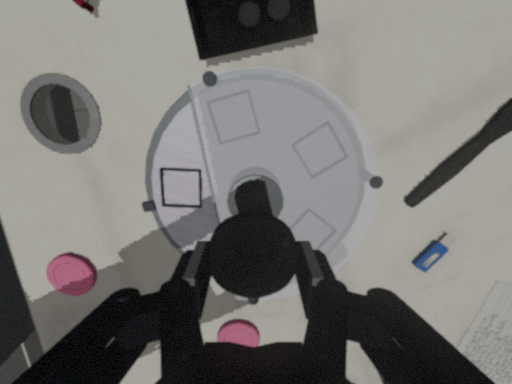

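```bash
python3 fit.py .591 .281 189.3 k7; python3 look.py k8 wrist unit_1,knob_1_top
```

```text
k7_wrist score 7300 centre 0.5907 0.2812 theta 177.5
wrist unit_1 0.85 [ 0.595   0.2818 -0.0039] [258. 182.]
wrist unit_1 0.39 [0.5197 0.2732 0.0154] [181. 197.]
t 58.875 [0.5906 0.2798 0.1312] [ 1.8e+02  0.0e+00 -1.0e-01] F [ 0.4 -1.1  0.8] M [-0.01 -0.    0.  ] 0.0479
```

```bash
python3 -m handwheel '[{"tx":0.7,"ty":1.5,"tz":-20,"wx":0,"wy":0,"wz":0,"fingers":0.3},{"tx":0.7,"ty":1.5,"tz":-40,"wx":0,"wy":0,"wz":0,"fingers":0.3},{"tx":0.7,"ty":1.5,"tz":-47,"wx":0,"wy":0,"wz":0,"fingers":0.3},{"tx":0.7,"ty":1.5,"tz":-48,"wx":0,"wy":0,"wz":0,"fingers":0.3},{"tx":0.7,"ty":1.5,"tz":-48,"wx":0,"wy":0,"wz":0,"fingers":0.3}]' 40
```

```text
time: 59.65
eef_pos: [0.5919, 0.2824, 0.0831]
tool_rot: [-180.0, -0.0, -0.0]
ft_force: [0.1, 0.4, -0.6]
gripper_width: 0.048
```

```bash
python3 -m handwheel '[{"tx":-0.5,"ty":-0.9,"tz":-1,"wx":0,"wy":0,"wz":0,"fingers":0.3},{"tx":-0.5,"ty":-0.9,"tz":-1.8,"wx":0,"wy":0,"wz":0,"fingers":0.3},{"tx":-0.5,"ty":-0.9,"tz":-1.8,"wx":0,"wy":0,"wz":0,"fingers":0.3}]' 40; python3 look.py k9 wrist,scene cap_mid
```

```text
time: 60.02
eef_pos: [0.5912, 0.2814, 0.0814]
tool_rot: [-180.0, -0.0, -0.0]
ft_force: [-0.6, 0.6, 0.6]
gripper_width: 0.0477
wrist cap_mid 0.98 [0.5888 0.2763 0.0839] [251. 262.]
wrist cap_mid 0.83 [0.3857 0.1782 0.0051] [ 38. 306.]
scene cap_mid 0.83 [ 0.4109 -0.1     0.0054] [227. 241.]
scene cap_mid 0.68 [0.5689 0.085  0.0062] [238. 183.]
scene cap_mid 0.51 [0.3894 0.175  0.0085] [169. 188.]
t 60.125 [0.5913 0.2814 0.0814] [-180.   -0.   -0.] F [ 0.5  0.1 -1. ] M [-0.    0.02  0.01] 0.0478
```

View pics/k9_wrist.png

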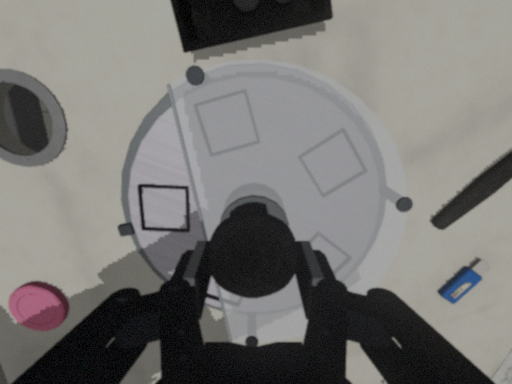

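```bash
python3 -m handwheel '[{"tx":0,"ty":0,"tz":-0.6,"wx":0,"wy":0,"wz":0,"fingers":0.3},{"tx":0,"ty":0,"tz":-0.6,"wx":0,"wy":0,"wz":0,"fingers":0.6},{"tx":0,"ty":0,"tz":-0.6,"wx":0,"wy":0,"wz":0,"fingers":0.8},{"tx":0,"ty":0,"tz":-0.6,"wx":0,"wy":0,"wz":0,"fingers":0.95},{"tx":0,"ty":0,"tz":-0.6,"wx":0,"wy":0,"wz":0,"fingers":0.95},{"tx":0,"ty":0,"tz":20,"wx":0,"wy":0,"wz":0,"fingers":0.95},{"tx":0,"ty":-20,"tz":70,"wx":0,"wy":0,"wz":0,"fingers":0.95},{"tx":0,"ty":-50,"tz":130,"wx":0,"wy":0,"wz":0,"fingers":0.95},{"tx":0,"ty":-50,"tz":130,"wx":0,"wy":0,"wz":0,"fingers":0.95},{"tx":0,"ty":-50,"tz":130,"wx":0,"wy":0,"wz":0,"fingers":0.95}]' 40; python3 look.py m1 wrist,scene cap_mid,knob_1_top; python3 cap.py m1 253 195 .09
python3 rect.py m1_wrist .591 .281 .09 .06
```

```text
time: 61.48
eef_pos: [0.5914, 0.2314, 0.2125]
tool_rot: [-180.0, -0.1, -0.1]
ft_force: [0.5, 0.0, -0.7]
gripper_width: 0.0813
wrist cap_mid 0.92 [0.5721 0.0835 0.0033] [240. 267.]
wrist cap_mid 0.86 [0.388  0.1738 0.0012] [103. 209.]
wrist cap_mid 0.82 [0.5887 0.2778 0.0838] [251. 140.]
scene cap_mid 0.75 [0.3895 0.175  0.0093] [169. 187.]
scene cap_mid 0.71 [ 0.4093 -0.0994  0.0076] [226. 240.]
scene cap_mid 0.7 [0.5899 0.2863 0.0853] [208. 129.]
scene cap_mid 0.64 [0.5707 0.0849 0.0074] [238. 183.]
scene cap_mid 0.57 [ 0.5463 -0.3079  0.022 ] [324. 264.]
scene knob_1_top 0.9 [ 0.6133 -0.2924  0.0778] [343. 232.]
t 61.625 [0.5903 0.2316 0.2099] [ 1.8e+02  1.0e-01 -0.0e+00] F [-0.9 -1.6 -0.5] M [-0.02  0.02  0.07] 0.0812
area [     0      0    512    384 144518] [267.45478072 156.5563044 ]
enc 654.4285278320312 183.44667053222656 337.365478515625
fit [0.6217 0.2099] 0.2238
```

View pics/m1_wrist.png

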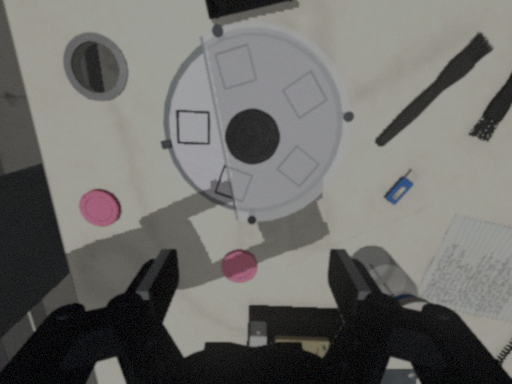

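View pics/m1_wrist_r90.png

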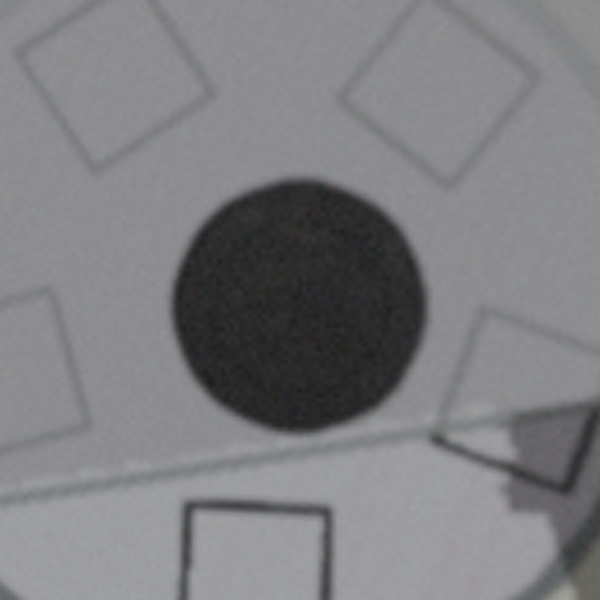

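```bash
python3 fit.py .591 .281 189.3 m1;  python3 - <<'E'
import cv2
a=cv2.imread('pics/m1_scene.png')[90:330,130:430];cv2.imwrite('pics/m1c.png',cv2.resize(a,None,fx=2.5,fy=2.5,interpolation=cv2.INTER_CUBIC))
E
```

```text
m1_wrist score 9511 centre 0.5905 0.2810 theta 177.4
```

View pics/m1c.png

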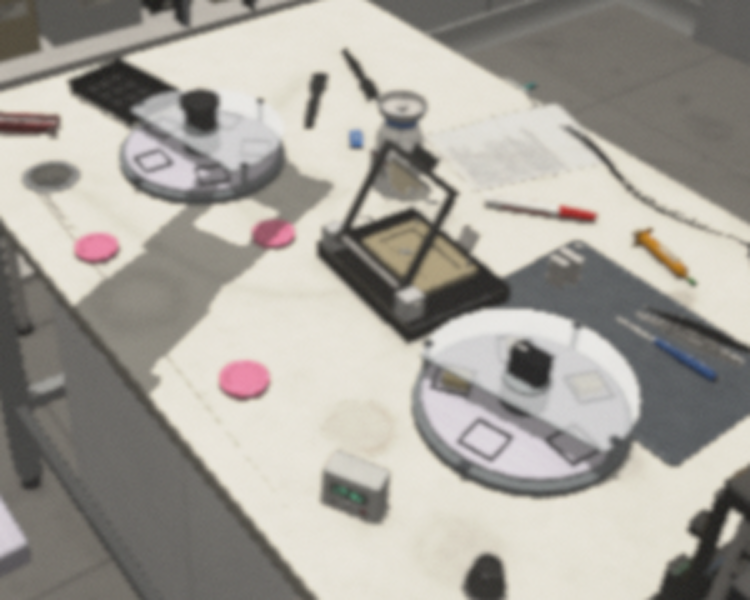

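```bash
python3 -m handwheel '[{"tx":-20,"ty":-50,"tz":60,"wx":0,"wy":0,"wz":10,"fingers":0.95},{"tx":-20,"ty":-110,"tz":60,"wx":0,"wy":0,"wz":20,"fingers":0.95},{"tx":0,"ty":-170,"tz":60,"wx":0,"wy":0,"wz":30,"fingers":0.95},{"tx":0,"ty":-230,"tz":60,"wx":0,"wy":0,"wz":40,"fingers":0.95},{"tx":0,"ty":-290,"tz":60,"wx":0,"wy":0,"wz":50,"fingers":0.95},{"tx":0,"ty":-350,"tz":60,"wx":0,"wy":0,"wz":60,"fingers":0.95},{"tx":20,"ty":-410,"tz":40,"wx":0,"wy":0,"wz":70,"fingers":0.95},{"tx":40,"ty":-470,"tz":10,"wx":0,"wy":0,"wz":80,"fingers":0.95},{"tx":60,"ty":-520,"tz":0,"wx":0,"wy":0,"wz":90,"fingers":0.95},{"tx":60,"ty":-535,"tz":0,"wx":0,"wy":0,"wz":100,"fingers":0.95}]'
python3 -m handwheel '[{"tx":0,"ty":0,"tz":0,"wx":0,"wy":0,"wz":5.5,"fingers":0.95},{"tx":0,"ty":0,"tz":0,"wx":0,"wy":0,"wz":5.5,"fingers":0.95},{"tx":0,"ty":0,"tz":0,"wx":0,"wy":0,"wz":5.5,"fingers":0.95}]'
python3 look.py n1 wrist block_1_mid; python3 fit.py .61 -.289 195.5 n1
python3 - <<'E'
import cv2
a=cv2.imread('pics/n1_wrist.png')[40:260,120:390];cv2.imwrite('pics/n1c.png',cv2.resize(a,None,fx=2.7,fy=2.7,interpolation=cv2.INTER_CUBIC))
E
```

```text
time: 63.02
eef_pos: [0.6511, -0.3061, 0.2083]
tool_rot: [-179.9, -0.1, 100.2]
ft_force: [-0.2, -0.0, 0.3]
gripper_width: 0.0812
time: 63.4
eef_pos: [0.6512, -0.303, 0.2109]
tool_rot: [-180.0, -0.0, 105.4]
ft_force: [1.2, 0.1, 0.6]
gripper_width: 0.0813
t 63.4 [ 0.6512 -0.303   0.2109] [-180.    -0.   105.4] F [1.2 0.1 0.6] M [-0.05 -0.08 -0.02] 0.0813
n1_wrist score 9578 centre 0.6098 -0.2893 theta 195.4
```

View pics/n1c.png

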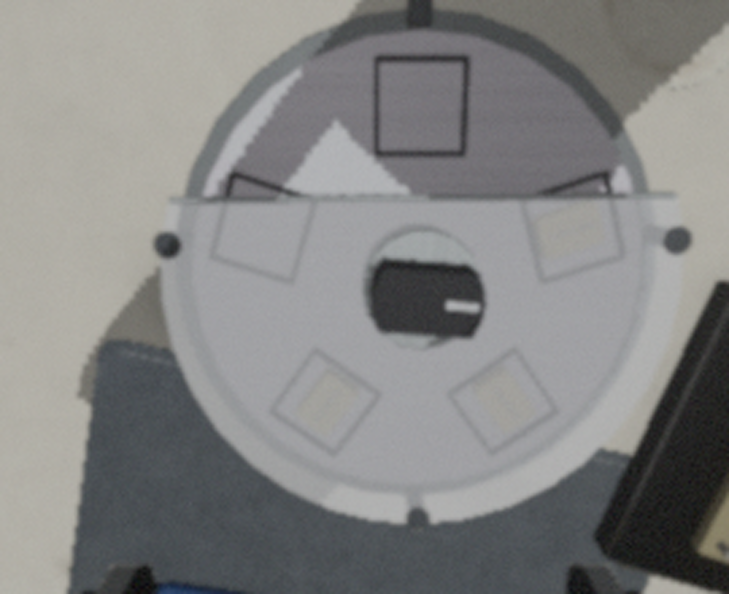

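```bash
python3 look.py z1 scene,top cap_mid,timer
python3 - <<'E'
import cv2,numpy as np
a=cv2.imread('pics/z1_scene.png')[100:200,140:290];b=cv2.imread('pics/z1_top.png')[130:230,110:260]
cv2.imwrite('pics/z1c.png',cv2.resize(np.hstack([a,b]),None,fx=2.6,fy=2.6,interpolation=cv2.INTER_CUBIC))
E
```

```text
scene cap_mid 0.79 [ 0.4082 -0.101   0.0043] [226. 242.]
scene cap_mid 0.71 [0.3892 0.174  0.0054] [169. 189.]
scene cap_mid 0.63 [0.5388 0.3209 0.0406] [189. 141.]
scene cap_mid 0.61 [0.5709 0.0835 0.0082] [239. 183.]
scene timer 0.82 [ 0.4129 -0.2866 -0.002 ] [273. 290.]
top cap_mid 0.71 [0.5674 0.0888 0.0042] [216. 184.]
top cap_mid 0.55 [0.5392 0.3219 0.0371] [139. 192.]
top cap_mid 0.5 [ 0.4106 -0.1038 -0.0041] [278. 232.]
top cap_mid 0.36 [ 6.083e-01 -2.915e-01 -5.000e-04] [335. 169.]
top cap_mid 0.36 [ 0.5925  0.2831 -0.002 ] [156. 178.]
t 63.65 [ 0.6513 -0.3032  0.2114] [180.    0.  105.4] F [ 0.5  0.  -0.2] M [-0.01 -0.05  0.04] 0.0813
```

View pics/z1c.png

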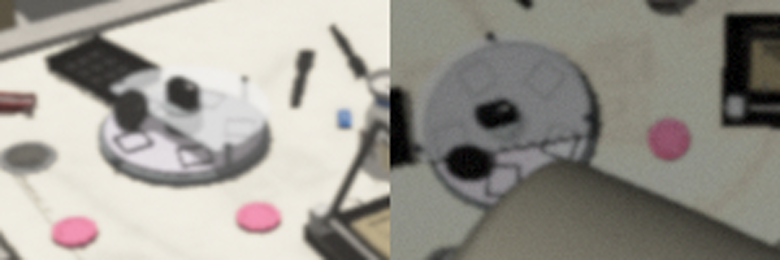

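```bash
python3 -m handwheel '[{"tx":-30,"ty":60,"tz":60,"wx":0,"wy":0,"wz":-10,"fingers":1},{"tx":-60,"ty":120,"tz":60,"wx":0,"wy":0,"wz":-15.4,"fingers":1},{"tx":-60,"ty":180,"tz":60,"wx":0,"wy":0,"wz":-15.4,"fingers":1},{"tx":-60,"ty":240,"tz":60,"wx":0,"wy":0,"wz":-15.4,"fingers":1},{"tx":-60,"ty":300,"tz":60,"wx":0,"wy":0,"wz":-15.4,"fingers":1},{"tx":-60,"ty":360,"tz":60,"wx":0,"wy":0,"wz":-15.4,"fingers":1},{"tx":-60,"ty":420,"tz":60,"wx":0,"wy":0,"wz":-15.4,"fingers":1},{"tx":-40,"ty":480,"tz":60,"wx":0,"wy":0,"wz":-15.4,"fingers":1},{"tx":-20,"ty":540,"tz":40,"wx":0,"wy":0,"wz":-15.4,"fingers":1},{"tx":-20,"ty":600,"tz":20,"wx":0,"wy":0,"wz":-15.4,"fingers":1}]'
python3 -m handwheel '[{"tx":0,"ty":10,"tz":0,"wx":0,"wy":0,"wz":0,"fingers":1},{"tx":0,"ty":10,"tz":0,"wx":0,"wy":0,"wz":0,"fingers":1},{"tx":0,"ty":10,"tz":0,"wx":0,"wy":0,"wz":0,"fingers":1}]'
python3 look.py z2 wrist,scene cap_mid; python3 fit.py .591 .281 189.3 z2
python3 - <<'E'
import cv2,numpy as np
a=cv2.imread('pics/z2_wrist.png')[20:240,110:400];cv2.imwrite('pics/z2c.png',cv2.resize(a,None,fx=2.7,fy=2.7,interpolation=cv2.INTER_CUBIC))
E
```

```text
time: 65.05
eef_pos: [0.6313, 0.2837, 0.2362]
tool_rot: [179.9, -0.0, 90.0]
ft_force: [0.7, -0.5, 0.5]
gripper_width: 0.0852
time: 65.42
eef_pos: [0.6306, 0.2902, 0.2368]
tool_rot: [180.0, 0.0, 90.0]
ft_force: [-0.1, 0.0, -0.3]
gripper_width: 0.0855
wrist cap_mid 0.89 [0.5364 0.3163 0.0403] [277.  90.]
wrist cap_mid 0.85 [0.5711 0.0848 0.0023] [ 95. 120.]
scene cap_mid 0.74 [ 0.4068 -0.1025  0.0066] [226. 241.]
scene cap_mid 0.72 [0.5684 0.086  0.0039] [238. 184.]
scene cap_mid 0.63 [0.39   0.1781 0.0078] [169. 187.]
scene cap_mid 0.57 [0.539  0.3229 0.039 ] [189. 141.]
t 65.525 [0.6307 0.2901 0.2369] [179.9  -0.   90. ] F [ 0.2 -1.3 -0.1] M [-0.03 -0.03  0.03] 0.0854
z2_wrist score 8729 centre 0.5902 0.2805 theta 177.5
```

View pics/z2c.png

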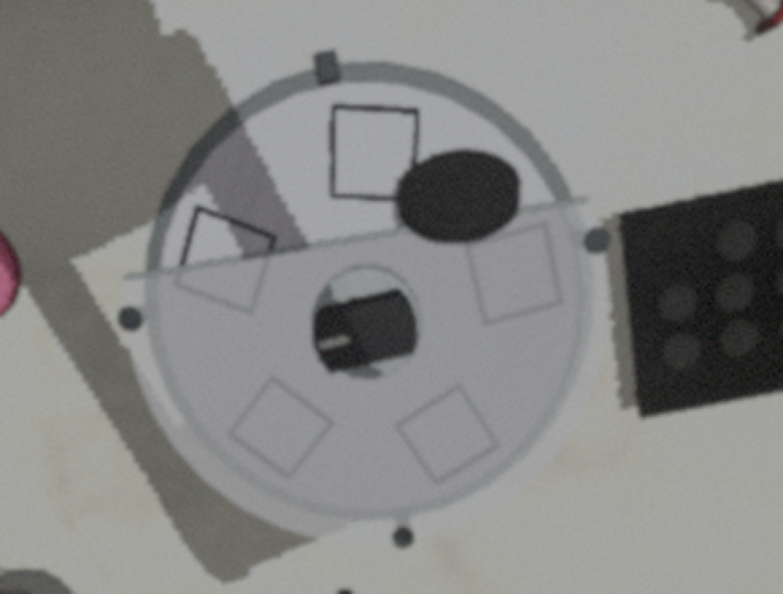

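View pics/z2_scene.png

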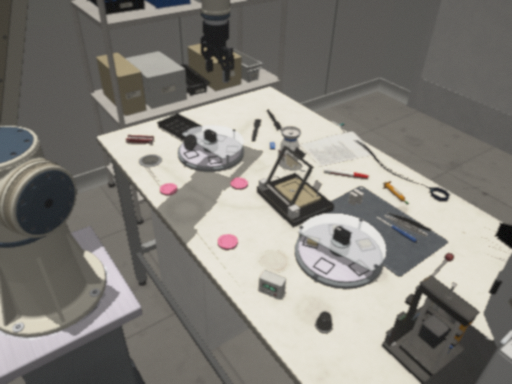

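```bash
python3 -m handwheel '[{"tx":-40,"ty":15,"tz":-40,"wx":0,"wy":0,"wz":9.4,"fingers":1},{"tx":-80,"ty":28,"tz":-80,"wx":0,"wy":0,"wz":9.4,"fingers":1},{"tx":-96,"ty":28,"tz":-120,"wx":0,"wy":0,"wz":9.4,"fingers":1},{"tx":-96,"ty":28,"tz":-140,"wx":0,"wy":0,"wz":9.4,"fingers":1},{"tx":-96,"ty":28,"tz":-140,"wx":0,"wy":0,"wz":9.4,"fingers":1},{"tx":-96,"ty":28,"tz":-140,"wx":0,"wy":0,"wz":9.4,"fingers":1}]'
python3 look.py z3 wrist cap_mid;python3 - <<'E'
from h import *
T=np.load('pics/z2_wrist_T.npy');p={'intrinsics':np.load('pics/z2_wrist_K.npy')}
for u,v in [(330.7,108.9),(300,91),(257,93),(280,76),(280,109)]: print(pix2z(p,T,u,v,.045).round(4))
E
```

```text
time: 66.38
eef_pos: [0.5363, 0.3199, 0.0975]
tool_rot: [179.9, -0.1, 99.4]
ft_force: [-0.3, 0.5, 0.5]
gripper_width: 0.0859
t 66.375 [0.5363 0.3199 0.0975] [ 1.799e+02 -1.000e-01  9.940e+01] F [-0.3  0.5  0.5] M [-0.03 -0.02 -0.03] 0.0859
[0.5565 0.3778 0.045 ]
[0.5374 0.3418 0.045 ]
[0.5395 0.2939 0.045 ]
[0.522  0.3191 0.045 ]
[0.5566 0.3201 0.045 ]
```

View pics/z3_wrist.png

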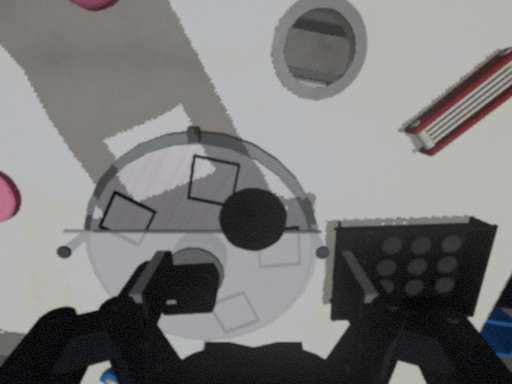

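```bash
python3 -m handwheel '[{"tx":-4,"ty":-1.5,"tz":0,"wx":0,"wy":0,"wz":0,"fingers":0.85},{"tx":-4,"ty":-1.5,"tz":-20,"wx":0,"wy":0,"wz":0,"fingers":0.8},{"tx":-4,"ty":-1.5,"tz":-40,"wx":0,"wy":0,"wz":0,"fingers":0.8},{"tx":-4,"ty":-1.5,"tz":-55,"wx":0,"wy":0,"wz":0,"fingers":0.8},{"tx":-4,"ty":-1.5,"tz":-67,"wx":0,"wy":0,"wz":0,"fingers":0.8},{"tx":-4,"ty":-1.5,"tz":-67,"wx":0,"wy":0,"wz":0,"fingers":0.8}]' 40
python3 look.py z4 wrist cap_mid
```

```text
time: 67.22
eef_pos: [0.5296, 0.3176, 0.0276]
tool_rot: [-179.9, 0.0, 99.5]
ft_force: [-0.6, -0.4, -0.4]
gripper_width: 0.0683
wrist cap_mid 0.71 [0.5394 0.315  0.0389] [246. 280.]
t 67.225 [0.5296 0.3176 0.0276] [-179.9    0.    99.5] F [-0.6 -0.4 -0.4] M [ 0.03 -0.06 -0.02] 0.0683
```

View pics/z4_wrist.png

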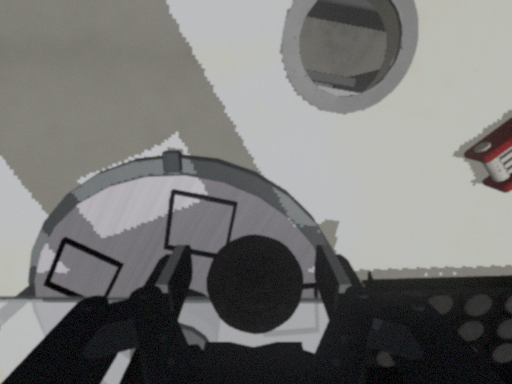

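```bash
python3 -m handwheel '[{"tx":4,"ty":0.5,"tz":0,"wx":0,"wy":0,"wz":0,"fingers":0.75},{"tx":4,"ty":0.5,"tz":0,"wx":0,"wy":0,"wz":0,"fingers":0.65},{"tx":4,"ty":0.5,"tz":0,"wx":0,"wy":0,"wz":0,"fingers":0.5},{"tx":4,"ty":0.5,"tz":0,"wx":0,"wy":0,"wz":0,"fingers":0.3},{"tx":4,"ty":0.5,"tz":0,"wx":0,"wy":0,"wz":0,"fingers":0.3},{"tx":4,"ty":0.5,"tz":0,"wx":0,"wy":0,"wz":0,"fingers":0.3}]' 40
python3 -m handwheel '[{"tx":0,"ty":0,"tz":15,"wx":0,"wy":0,"wz":0,"fingers":0.3},{"tx":0,"ty":0,"tz":50,"wx":0,"wy":0,"wz":0,"fingers":0.3},{"tx":-10,"ty":0,"tz":80,"wx":0,"wy":0,"wz":0,"fingers":0.3},{"tx":-10,"ty":0,"tz":80,"wx":0,"wy":0,"wz":0,"fingers":0.3}]' 40
python3 look.py z5 wrist,scene cap_mid
python3 - <<'E'
import cv2,numpy as np
a=cv2.imread('pics/z5_scene.png')[60:210,120:290];cv2.imwrite('pics/z5c.png',cv2.resize(a,None,fx=3.5,fy=3.5,interpolation=cv2.INTER_CUBIC))
E
```

```text
time: 68.08
eef_pos: [0.5346, 0.3188, 0.0297]
tool_rot: [179.9, -0.0, 99.5]
ft_force: [-1.1, -0.1, 5.8]
gripper_width: 0.048
time: 68.58
eef_pos: [0.5253, 0.3194, 0.1122]
tool_rot: [179.8, -0.1, 99.5]
ft_force: [0.2, 0.1, -0.5]
gripper_width: 0.0478
wrist cap_mid 0.65 [0.5275 0.3158 0.1176] [247. 263.]
wrist cap_mid 0.58 [0.5714 0.0841 0.003 ] [  1. 200.]
scene cap_mid 0.81 [ 0.408  -0.1012  0.007 ] [226. 241.]
scene cap_mid 0.59 [0.5302 0.3218 0.1194] [185. 120.]
scene cap_mid 0.58 [0.3876 0.1746 0.006 ] [168. 189.]
scene cap_mid 0.5 [0.5687 0.0827 0.0088] [238. 183.]
t 68.675 [0.5244 0.3185 0.1095] [180.   -0.   99.5] F [-1.2  0.1 -0.1] M [-0.03  0.   -0.05] 0.0481
```

View pics/z5_wrist.png

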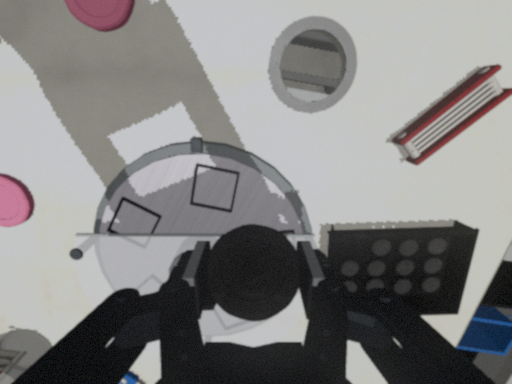

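View pics/z5c.png

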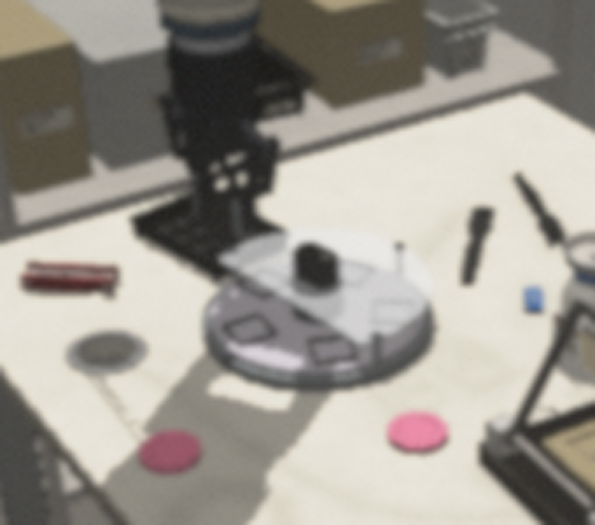

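```bash
python3 -m handwheel '[{"tx":-20,"ty":-50,"tz":10,"wx":0,"wy":0,"wz":0,"fingers":0.3},{"tx":-40,"ty":-110,"tz":10,"wx":0,"wy":0,"wz":0,"fingers":0.3},{"tx":-70,"ty":-170,"tz":0,"wx":0,"wy":0,"wz":-9.5,"fingers":0.3},{"tx":-70,"ty":-230,"tz":0,"wx":0,"wy":0,"wz":-9.5,"fingers":0.3},{"tx":-70,"ty":-258,"tz":-30,"wx":0,"wy":0,"wz":-9.5,"fingers":0.3},{"tx":-70,"ty":-258,"tz":-70,"wx":0,"wy":0,"wz":-9.5,"fingers":0.3},{"tx":-70,"ty":-258,"tz":-90,"wx":0,"wy":0,"wz":-9.5,"fingers":0.3},{"tx":-70,"ty":-258,"tz":-95,"wx":0,"wy":0,"wz":-9.5,"fingers":0.3},{"tx":-70,"ty":-258,"tz":-95,"wx":0,"wy":0,"wz":-9.5,"fingers":0.3}]' 40
python3 look.py z6 wrist cap_mid
```

```text
time: 69.9
eef_pos: [0.4541, 0.0606, 0.0138]
tool_rot: [-179.9, 0.0, 90.0]
ft_force: [-0.0, 0.4, 0.1]
gripper_width: 0.0482
wrist cap_mid 0.91 [0.4561 0.0581 0.0215] [250. 265.]
wrist cap_mid 0.74 [ 3.838e-01  1.786e-01 -1.000e-04] [473. 127.]
t 69.9 [0.4541 0.0606 0.0138] [-179.9    0.    90. ] F [-0.   0.4  0.1] M [-0.01  0.   -0.01] 0.0482
```

View pics/z6_wrist.png

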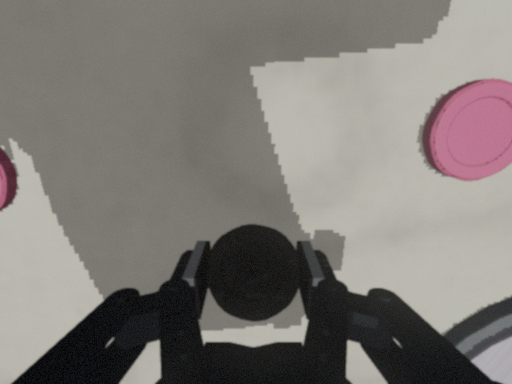

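```bash
python3 -m handwheel '[{"tx":0,"ty":0,"tz":-4,"wx":0,"wy":0,"wz":0,"fingers":0.3},{"tx":0,"ty":0,"tz":-4,"wx":0,"wy":0,"wz":0,"fingers":0.3}]' 25
python3 -m handwheel '[{"tx":0,"ty":0,"tz":-4,"wx":0,"wy":0,"wz":0,"fingers":0.3},{"tx":0,"ty":0,"tz":-5,"wx":0,"wy":0,"wz":0,"fingers":0.3}]' 25
python3 -m handwheel '[{"tx":0,"ty":0,"tz":0,"wx":0,"wy":0,"wz":0,"fingers":0.7},{"tx":0,"ty":0,"tz":0,"wx":0,"wy":0,"wz":0,"fingers":1},{"tx":0,"ty":0,"tz":0,"wx":0,"wy":0,"wz":0,"fingers":1},{"tx":0,"ty":0,"tz":15,"wx":0,"wy":0,"wz":0,"fingers":1},{"tx":0,"ty":0,"tz":15,"wx":0,"wy":0,"wz":0,"fingers":1}]' 40
python3 look.py z7 wrist cap_mid; python3 cap.py z7 253 245 .01
```

```text
time: 70.25
eef_pos: [0.4561, 0.0608, 0.011]
tool_rot: [179.8, -0.0, 90.0]
ft_force: [1.5, -0.5, 6.8]
gripper_width: 0.0485
time: 70.5
eef_pos: [0.459, 0.0611, 0.0069]
tool_rot: [179.5, -0.1, 90.0]
ft_force: [5.7, -0.1, 13.1]
gripper_width: 0.0483
time: 71.12
eef_pos: [0.4551, 0.0606, 0.0212]
tool_rot: [179.9, -0.0, 90.0]
ft_force: [0.7, -0.7, 0.5]
gripper_width: 0.0853
wrist cap_mid 0.74 [0.4679 0.0558 0.0041] [246. 258.]
wrist cap_mid 0.74 [0.3859 0.1779 0.0025] [464. 128.]
t 71.125 [0.4551 0.0606 0.0212] [179.9  -0.   90. ] F [ 0.7 -0.7  0.5] M [-0.01  0.02 -0.03] 0.0853
area [ 213  220   81   74 4728] [252.75613367 256.64953469]
enc 464.3959655761719 60.02448654174805 26.638694763183594
fit [0.4644 0.0599] 0.0256
```

View pics/z7_wrist.png

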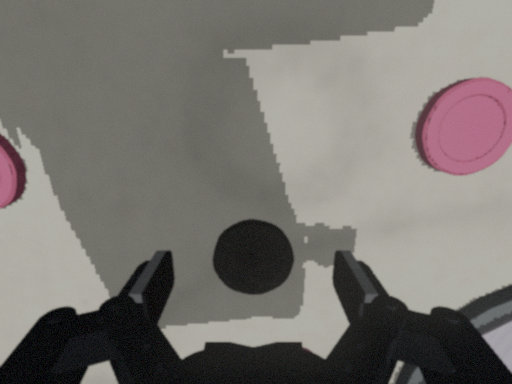

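```bash
python3 -m handwheel '[{"tx":12,"ty":0,"tz":-10,"wx":0,"wy":0,"wz":0,"fingers":1},{"tx":12,"ty":0,"tz":-20,"wx":0,"wy":0,"wz":0,"fingers":0.8},{"tx":12,"ty":0,"tz":-20,"wx":0,"wy":0,"wz":0,"fingers":0.5},{"tx":12,"ty":0,"tz":-20,"wx":0,"wy":0,"wz":0,"fingers":0.3},{"tx":12,"ty":0,"tz":-20,"wx":0,"wy":0,"wz":0,"fingers":0.3},{"tx":12,"ty":0,"tz":-20,"wx":0,"wy":0,"wz":0,"fingers":0.3}]' 30
python3 -m handwheel '[{"tx":0,"ty":0,"tz":0,"wx":0,"wy":0,"wz":0,"fingers":1},{"tx":0,"ty":0,"tz":0,"wx":0,"wy":0,"wz":0,"fingers":1},{"tx":0,"ty":0,"tz":10,"wx":0,"wy":0,"wz":-10,"fingers":1},{"tx":0,"ty":0,"tz":18,"wx":0,"wy":0,"wz":-20,"fingers":1},{"tx":0,"ty":0,"tz":18,"wx":0,"wy":0,"wz":-30,"fingers":1},{"tx":0,"ty":0,"tz":18,"wx":0,"wy":0,"wz":-40,"fingers":1},{"tx":0,"ty":0,"tz":18,"wx":0,"wy":0,"wz":-50,"fingers":1},{"tx":0,"ty":0,"tz":18,"wx":0,"wy":0,"wz":-60,"fingers":1},{"tx":0,"ty":0,"tz":18,"wx":0,"wy":0,"wz":-70,"fingers":1},{"tx":0,"ty":0,"tz":18,"wx":0,"wy":0,"wz":-80,"fingers":1}]' 30
python3 -m handwheel '[{"tx":0,"ty":0,"tz":0,"wx":0,"wy":0,"wz":-10,"fingers":1},{"tx":0,"ty":0,"tz":0,"wx":0,"wy":0,"wz":-10,"fingers":1},{"tx":0,"ty":0,"tz":0,"wx":0,"wy":0,"wz":-10,"fingers":1}]' 30
python3 look.py z8 wrist cap_mid
```

```text
time: 71.97
eef_pos: [0.4663, 0.0605, 0.0001]
tool_rot: [180.0, -0.0, 90.0]
ft_force: [0.1, 0.4, -0.6]
gripper_width: 0.0483
time: 73.22
eef_pos: [0.4663, 0.0606, 0.0181]
tool_rot: [180.0, -0.0, 9.6]
ft_force: [-0.4, 0.4, -0.9]
gripper_width: 0.0854
time: 73.6
eef_pos: [0.4663, 0.0605, 0.018]
tool_rot: [-180.0, -0.0, 0.2]
ft_force: [-0.9, -0.6, 0.5]
gripper_width: 0.0854
wrist cap_mid 0.9 [0.3883 0.1747 0.0044] [96. 31.]
wrist cap_mid 0.86 [0.572  0.0822 0.0031] [431. 208.]
t 73.6 [0.4663 0.0605 0.018 ] [-180.    -0.     0.2] F [-0.9 -0.6  0.5] M [-0.05 -0.02  0.02] 0.0854
```

View pics/z8_wrist.png

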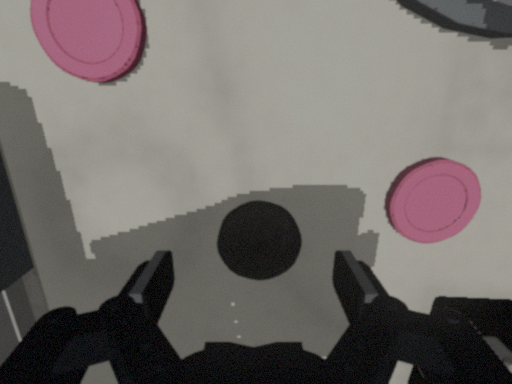

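```bash
python3 -m handwheel '[{"tx":2.2,"ty":0,"tz":-12,"wx":0,"wy":0,"wz":0,"fingers":1},{"tx":2.2,"ty":0,"tz":-17,"wx":0,"wy":0,"wz":0,"fingers":0.8},{"tx":2.2,"ty":0,"tz":-17,"wx":0,"wy":0,"wz":0,"fingers":0.6},{"tx":2.2,"ty":0,"tz":-17,"wx":0,"wy":0,"wz":0,"fingers":0.4},{"tx":2.2,"ty":0,"tz":-17,"wx":0,"wy":0,"wz":0,"fingers":0.3},{"tx":2.2,"ty":0,"tz":-17,"wx":0,"wy":0,"wz":0,"fingers":0.3},{"tx":2.2,"ty":0,"tz":-17,"wx":0,"wy":0,"wz":0,"fingers":0.3}]' 40
python3 -m handwheel '[{"tx":0,"ty":0,"tz":40,"wx":0,"wy":0,"wz":0,"fingers":0.3},{"tx":0,"ty":30,"tz":90,"wx":0,"wy":0,"wz":0,"fingers":0.3},{"tx":10,"ty":60,"tz":130,"wx":0,"wy":0,"wz":0,"fingers":0.3},{"tx":40,"ty":110,"tz":130,"wx":0,"wy":0,"wz":0,"fingers":0.3},{"tx":80,"ty":150,"tz":130,"wx":0,"wy":0,"wz":0,"fingers":0.3},{"tx":110,"ty":190,"tz":130,"wx":0,"wy":0,"wz":0,"fingers":0.3},{"tx":122.5,"ty":221,"tz":110,"wx":0,"wy":0,"wz":0,"fingers":0.3},{"tx":122.5,"ty":221,"tz":90,"wx":0,"wy":0,"wz":0,"fingers":0.3},{"tx":122.5,"ty":221,"tz":90,"wx":0,"wy":0,"wz":0,"fingers":0.3},{"tx":122.5,"ty":221,"tz":90,"wx":0,"wy":0,"wz":0,"fingers":0.3}]' 40
python3 look.py z9 wrist cap_mid; python3 fit.py .591 .281 189.3 z9
```

```text
time: 74.58
eef_pos: [0.4685, 0.0605, 0.0011]
tool_rot: [-180.0, -0.0, -0.0]
ft_force: [0.2, -0.4, -0.1]
gripper_width: 0.0478
time: 75.82
eef_pos: [0.5907, 0.2806, 0.0913]
tool_rot: [180.0, 0.0, -0.1]
ft_force: [-1.1, -0.4, 0.2]
gripper_width: 0.0477
wrist cap_mid 0.84 [0.3854 0.1738 0.0024] [ 49. 300.]
wrist cap_mid 0.59 [0.585  0.279  0.0928] [245. 256.]
t 75.825 [0.5907 0.2806 0.0913] [ 1.8e+02  0.0e+00 -1.0e-01] F [-1.1 -0.4  0.2] M [-0.01  0.02  0.01] 0.0477
z9_wrist score 7478 centre 0.5908 0.2815 theta 177.6
```

View pics/z9_wrist.png

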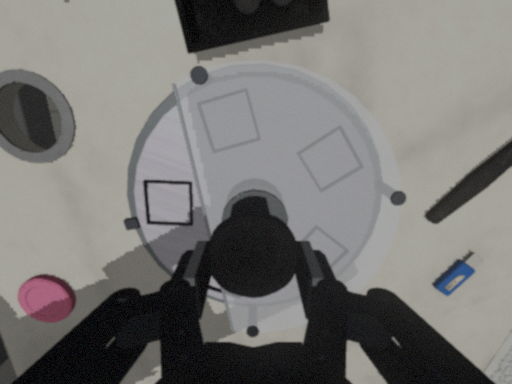

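Held level. Fine-adjusting, lowering to the same height as before (0.081) and releasing.

```bash
python3 -m handwheel '[{"tx":0.5,"ty":0.7,"tz":-6,"wx":0,"wy":0,"wz":0,"fingers":0.3},{"tx":0.5,"ty":0.7,"tz":-9,"wx":0,"wy":0,"wz":0,"fingers":0.3},{"tx":0.5,"ty":0.7,"tz":-10,"wx":0,"wy":0,"wz":0,"fingers":0.3},{"tx":0.5,"ty":0.7,"tz":-10,"wx":0,"wy":0,"wz":0,"fingers":0.3}]' 40
python3 -m handwheel '[{"tx":0,"ty":0,"tz":-0.3,"wx":0,"wy":0,"wz":0,"fingers":0.3},{"tx":0,"ty":0,"tz":-0.3,"wx":0,"wy":0,"wz":0,"fingers":0.6},{"tx":0,"ty":0,"tz":-0.3,"wx":0,"wy":0,"wz":0,"fingers":0.8},{"tx":0,"ty":0,"tz":-0.3,"wx":0,"wy":0,"wz":0,"fingers":0.95},{"tx":0,"ty":0,"tz":-0.3,"wx":0,"wy":0,"wz":0,"fingers":0.95},{"tx":0,"ty":0,"tz":20,"wx":0,"wy":0,"wz":0,"fingers":0.95},{"tx":0,"ty":-20,"tz":70,"wx":0,"wy":0,"wz":0,"fingers":0.95},{"tx":0,"ty":-50,"tz":130,"wx":0,"wy":0,"wz":0,"fingers":0.95},{"tx":0,"ty":-50,"tz":130,"wx":0,"wy":0,"wz":0,"fingers":0.95},{"tx":0,"ty":-50,"tz":130,"wx":0,"wy":0,"wz":0,"fingers":0.95}]' 40; python3 look.py y1 wrist,scene cap_mid,timer
python3 rect.py y1_wrist .591 .281 .09 .06;python3 fit.py .591 .281 189.3 y1
python3 - <<'E'
import cv2,numpy as np
a=cv2.imread('pics/y1_scene.png')[90:330,130:430];a=cv2.resize(a,None,fx=1.67,fy=1.67,interpolation=cv2.INTER_CUBIC)
b=cv2.resize(cv2.imread('pics/y1_wrist_r90.png'),(299,299));c=np.zeros((a.shape[0],299,3),np.uint8);c[:299]=b
cv2.imwrite('pics/y1c.png',np.hstack([a,c]))
E
```

```text
time: 76.42
eef_pos: [0.5914, 0.2822, 0.081]
tool_rot: [180.0, 0.0, -0.0]
ft_force: [-0.0, -0.1, -0.7]
gripper_width: 0.0475
time: 77.68
eef_pos: [0.5917, 0.2322, 0.2123]
tool_rot: [-180.0, -0.1, -0.1]
ft_force: [-0.3, 0.7, 0.4]
gripper_width: 0.0812
wrist cap_mid 0.92 [0.57   0.0819 0.0028] [239. 269.]
wrist cap_mid 0.79 [0.3863 0.1774 0.0054] [100. 209.]
wrist cap_mid 0.64 [0.5879 0.2771 0.0839] [250. 141.]
scene cap_mid 0.63 [0.5719 0.0873 0.006 ] [238. 183.]
scene cap_mid 0.61 [0.3881 0.1744 0.0074] [169. 188.]
scene cap_mid 0.55 [ 0.4079 -0.1012  0.0039] [226. 242.]
scene cap_mid 0.54 [0.5909 0.2831 0.0841] [209. 130.]
scene timer 0.66 [ 0.409  -0.2856  0.0019] [271. 290.]
t 77.825 [0.5906 0.2324 0.2097] [ 1.8e+02  1.0e-01 -0.0e+00] F [ 0.4  0.1 -0.1] M [-0.   -0.05 -0.02] 0.0809
y1_wrist score 9522 centre 0.5905 0.2810 theta 177.5
```

View pics/y1c.png

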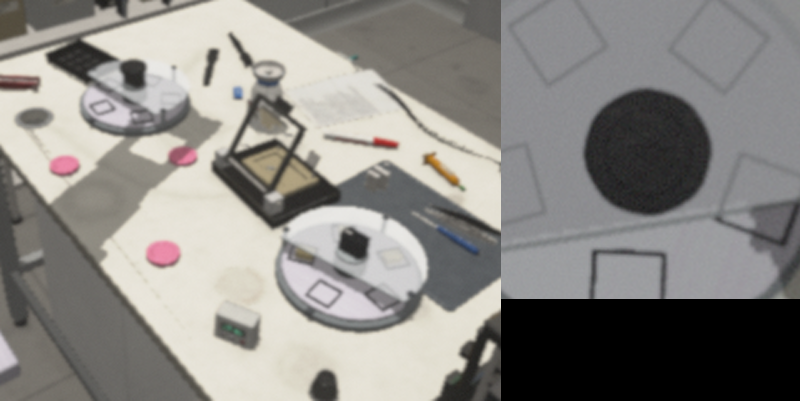

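```bash
python3 -c "
from bench import ctrl
print(ctrl.hand_in())"
```

```text
the job is handed in; nothing more can be done
None
```

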